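# Sort out the jog dial with the dragging bearing

### The job

Three identical jog dials stand in the test rack: turn each wheel by hand at least a quarter turn, all three before lifting any, feel which one's bearing drags, and leave each wheel where you turned it to rather than turning it back. Never push or lean hard on a dial. Then lift the one that drags out of the rack and set it down gently, fully home and upright in the nest of the return tray; leave the two good ones in their nests and everything else on the bench where it is.

Things in the scene. Friction and masses are not known exactly. Their poses are not given: they have to be found in the camera images.
- nest_1 (a point): Centre of a nest's floor in the test rack, z up, x and y along the rack's. The dial in it (housing 66 x 66 x 26 mm tall, 0.95 kg, loose, sides parallel to the rack) starts centred here and can shift 2 mm. Above here: housing 0 to 26 mm; wheel 60 mm across, 29 to 45 mm; finger crank 45 to 61 mm. Lift by the housing's upper half; gripping across the rack (along x) is the roomy way.
- nest_2 (a point): Centre of a nest's floor in the test rack, z up, x and y along the rack's. The dial in it (housing 66 x 66 x 26 mm tall, 0.95 kg, loose, sides parallel to the rack) starts centred here and can shift 2 mm. Above here: housing 0 to 26 mm; wheel 60 mm across, 29 to 45 mm; finger crank 45 to 61 mm. Lift by the housing's upper half; gripping across the rack (along x) is the roomy way.
- nest_3 (a point): Centre of a nest's floor in the test rack, z up, x and y along the rack's. The dial in it (housing 66 x 66 x 26 mm tall, 0.95 kg, loose, sides parallel to the rack) starts centred here and can shift 2 mm. Above here: housing 0 to 26 mm; wheel 60 mm across, 29 to 45 mm; finger crank 45 to 61 mm. Lift by the housing's upper half; gripping across the rack (along x) is the roomy way.
- rack: Fixed aluminium test rack, plate 96 x 345 x 10 mm thick; origin at its underside's centre, y along the row of three nests (69 mm square, 6 mm deep, 115 mm apart), a dial in each. A dial's crank is an upright steel pin 10 mm thick, 16 mm long, 24 mm from the upright axis of its black wheel, which is centred on the dial. At the start each crank lies within 0.8 rad of the rack's +x direction from its axis.
- tray_nest (a point): Centre of the floor of the one empty nest in the fixed plywood return tray, a plate 104 x 104 mm, 10 mm thick. The nest is 71 mm square for the 66 mm housing, 6 mm deep, floor 4 mm above the table, its sides parallel to this frame's x and y axes. A unit fully home has its housing centre 13 mm above this point.
- tray: The return tray itself; origin at the centre of its underside, 4 mm below tray_nest. About the dials: they look the same; wheels turn endlessly both ways and stay where left. Turning a wheel takes under 0.02 N m on the two good dials (under 0.8 N at the crank) and 0.09 N m on the one that drags (about 4 N at the crank), even all round; which nest holds it changes and can only be felt. Over about 6 N at a crank tips a dial.
- bearing: bystander: small steel ball-bearing ring 22 mm across, 7 mm high, lying on the rack between two units; origin at its underside
- standoff: bystander: small brass standoff 18 mm across the foot, 16 mm high, on the rack between two units; origin at its underside
- screwdriver: bystander: screwdriver lying beyond the tray; origin at its underside
- stylus: bystander: white stylus about 140 mm long, lying beyond the rack; origin at its underside
- module: bystander: small circuit module 55 x 80 mm, about 13 mm high, lying beyond the rack; origin at its underside
- partsbin: bystander: open grey parts bin 120 x 160 x 50 mm to the left of the tray; origin at its underside
- oiler: bystander: small white bottle 36 mm across, 80 mm high, at the right; origin at its underside

How it is judged:
On the way, in this order (a step that is already met when the one before it is completed fails the run):
1. all three wheels have been turned at least about a quarter turn, with all three dials still in the rack ((distance of good_dial_1_crank from where it was at the start of the episode above 0.025 m or value of joint good_dial_1_wheel above 2.2 rad or value of joint good_dial_1_wheel below -2.2 rad) and (distance of dragging_dial_crank from where it was at the start of the episode above 0.025 m or value of joint dragging_dial_wheel above 2.2 rad or value of joint dragging_dial_wheel below -2.2 rad) and (distance of good_dial_2_crank from where it was at the start of the episode above 0.025 m or value of joint good_dial_2_wheel above 2.2 rad or value of joint good_dial_2_wheel below -2.2 rad) and distance of each of good_dial_1_mid, dragging_dial_mid, good_dial_2_mid from where it was at the start of the episode below 0.008 m), for 0.2 s.
2. the dragging dial is lifted clear of the rack (height (world z) of dragging_dial_mid above 0.045 m), for 0.1 s.
3. the dragging dial is fully home and upright in the return tray (horizontal distance between dragging_dial_mid and tray_nest below 0.005 m and z of dragging_dial_mid in the frame of tray between 0.014 and 0.0195 m and angle between dragging_dial_mid's own z axis and vertical below 0.06 rad), for 0.2 s.
At the end, for the whole second after the job is handed in: The dragging dial stands released, upright (within 0.06 rad), fully home in the return tray's nest (centre within 5 mm, seated on the nest floor within 2.5 mm) and at rest; the two good dials are upright in the rack within 8 mm of where they began (all of step 3 and distance of each of good_dial_1_mid, good_dial_2_mid from where it was at the start of the episode below 0.008 m and angle between each of good_dial_1_mid, good_dial_2_mid's own z axis and vertical below 0.06 rad and linear speed of dragging_dial below 0.02 m/s and contact force between the fingers and dragging_dial below 0.1 N); the robot touches nothing.
It fails at once if a dial is pushed or leaned on hard (more than 80 N between it and the rack) (contact force between any of good_dial_1, dragging_dial, good_dial_2 and rack above 80 N).
It fails at once if a good dial is taken out of its nest or knocked over (distance of any of good_dial_1_mid, good_dial_2_mid from where it was at the start of the episode above 0.02 m).
It fails at once if the dial is dropped or slammed into the tray (more than 80 N) (contact force between any of good_dial_1, dragging_dial, good_dial_2 and tray above 80 N).
It fails at once if a bystander is moved by more than 30 mm (distance of any of bearing, standoff, screwdriver, stylus, module, partsbin, oiler from where it was at the start of the episode above 0.03 m).
It also fails if it takes over 72 s, if anything falls off the work surface, if the arm or the gripper's body presses on something with over 40 N, if the wrist force passes 120 N, or if a joint passes its speed limit or range.

### The arm

A 7-joint arm with a two-finger parallel gripper is mounted at the origin on the work surface. World frame = base frame: x ahead of the robot, y to its left, z up, the work surface at z = 0. Lengths are in m, angles in rad, forces in N, time in s.
With the tool pointing down it reaches from about 0.4 to 0.875 m from the base axis. Payload 19.3 kg.
Tool frame: the origin (TCP) lies at the very end of the fingers, on their centre line; the grasp point (between the pads) lies 19 mm behind it; z points along the fingers, x is the direction in which the jaws open and shut, and the axes are right-handed (so a half turn about z gives the same grasp; the last joint's range is limited). The gripper opens to 85 mm and grips with 20 to 120 N. Pads are 22 mm wide; open, the fingers measure 114 mm over their backs; the gripper's body (76 mm by 85 mm) begins 54 mm behind the grasp point. The pads swing forward as they close: fully open they stand 13 mm farther back than shut.
Start: joints at [-1.271, 0.521, -0.036, 1.599, 0.021, 1.021, -0.113], TCP at [0.226, 0.583, 0.231] pointing down, gripper open.
Joint ranges: [-2.91, 2.91], [-0.3, 2.13], [-1.5, 1.42], [0.17, 2.43], [-1.26, 4.41], [0.16, 1.93], [-2.52, 2.52]. Speed limits (rad/s): [1.89, 1.89, 2.39, 2.39, 3.01, 3.01, 3.01].

### API

Orientations are given as [roll, pitch, yaw] about the fixed x, y, z axes, in that order (R = Rz(yaw) Ry(pitch) Rx(roll)).
In Python, from workcell import observe, eyes, job_done gives the robot as it stands. The module is installed in compiled form; this text tells all that it offers.
- The arm moves only by the shell command python3 -m pendant 'ROWS' [FORCE]. ROWS is JSON, a list of rows, each an object of numbers: "dx", "dy", "dz": the shift along the tool's x, y, z in mm; "ax", "ay", "az": the turn, a rotation vector about the tool's x, y, z in degrees; "claw": the finger opening in mm, from 0 to 85.4. A call has 1 to 10 rows; each row is the pose to reach, as a shift and turn from the pose commanded when the call began, along the tool's axes at that moment; what a row does not reach only later rows make up. A row lasts 1/12 s, in which the tool goes at most 41.7 mm and 7.16 degrees, less where a joint would pass 70% of its speed; a pose out of reach is approached as far as the arm can. A call with a gripper value outside its range is refused whole. The fingers move at their own pace and stop on an object; FORCE is the grip in N (left out, the last holds). Time passes only in rows, so rows that repeat a pose let the fingers close. It gives the time, the measured TCP pose, the force and the opening at its end, in the units of the state.
- observe(): the state, without advancing time (a new reading comes with each control period).
- eyes.grab_frame(name): name is "scene" or "top" or "wrist"; returns a dict with "image" (400x640x3 uint8, blue, green, red), "fovy" (degrees; the focal length in pixels is half the picture's height over the tangent of half this angle, whatever the lens; pixels are square), "cx", "cy" (the principal point, pixels), "dist" ([k1, k2, p1, p2, k3] as OpenCV has them; the pictures are not rectified), "view" (4x4, takes a point from world to camera coordinates). Camera axes: x right, y up, looking along -z (the intrinsics and any distortion apply to the point x, -y, -z); pixel columns grow to the right and rows downward; lengths in m; the calibration is good to about 2 mm. A picture is of the moment at which its call begins. There is no depth.
- job_done(): hands the job in, once; it reports no verdict.
The state is a dict: "clock": time; "qpos": joint angles; "qd": joint speeds; "joint_efforts": joint torques, N m; "position": TCP position; "tool_rot": TCP orientation; "force": force on the tool from outside, world axes, zero at the start; "moment": the same for the moment, N m; "grip_width": finger opening in m.
Only numpy, scipy, OpenCV 4.12 (cv2) and the standard library are available. Lean on these libraries where they do the work, as an engineer would, in place of code of your own. Each camera call takes 0.05 s, during which the arm holds its last target.

## Working session

There is one attempt and no reset: what is moved stays moved. The work goes in short steps, Python scripts to look and compute and a shell command to move; the robot and the scene stay as the last step left them, time stands still between calls to the robot, and variables do not carry over. Pictures are saved under pics/ and viewed, and the job is handed in when it is done.

```bash
mkdir -p pics; ls; python3 - <<'E'
from workcell import observe, eyes
import cv2
s=observe();print({k:(v if not hasattr(v,'tolist') else v.tolist()) for k,v in s.items()})
for n in("scene","top","wrist"):
    f=eyes.grab_frame(n);cv2.imwrite(f"pics/{n}0.png",f["image"]);print(n,f["fovy"],f["cx"],f["cy"],f["dist"]);print(f["view"])
E
```

```text
pics
{'clock': 0.0, 'qpos': [-1.2711805441579445, 0.5220411743015747, -0.036364970445787945, 1.6000108557531108, 0.021189801119029097, 1.0211209912895178, -0.11277215702986233], 'qd': [-0.0023600973399746155, 0.00020967288591602, 0.0009270598110459178, 0.0004570435702957432, 1.9177510642527987e-06, -0.0016107394741038362, 0.0003304348529018427], 'joint_efforts': [0.00029006326258240733, -92.71147012710571, 1.97947159409523, -36.99446082115173, 0.017706609796732664, 0.007712655351497233, -4.017042442683305e-05], 'position': [0.22578753329344944, 0.5824123941551449, 0.23070737101690791], 'tool_rot': [3.1415334430590773, 0.0011945033763798296, 1.2010256742046748], 'force': [0.43046464460295547, -0.7121908499715212, -0.3284772635628219], 'moment': [-0.029149616611966828, 0.022944223314522668, -0.024611415611737575], 'grip_width': 0.08523933316480681}
scene 48.10938672676225 316.9574544927796 194.53118866984562 [-0.03354454  0.          0.          0.          0.        ]
[[ 0.74625531  0.66558188  0.01018683 -0.45035216]
 [-0.54576298  0.60300851  0.58182773  0.25626472]
 [ 0.38111125 -0.43975163  0.81324825 -1.45322306]
 [ 0.          0.          0.          1.        ]]
top 53.96657966769069 311.9800835151749 198.97145107768668 [-0.00091995  0.          0.          0.          0.        ]
[[ 0.12604461 -0.99202205  0.00223915 -0.01706421]
 [ 0.97059355  0.12378795  0.2064575  -0.5967452 ]
 [-0.20508757 -0.02384955  0.97845301 -0.97600879]
 [ 0.          0.          0.          1.        ]]
wrist 67.34846818071759 321.9810928321423 202.35002453304057 [-0.02283703  0.          0.          0.          0.        ]
[[ 0.36148412  0.93237759 -0.00112491 -0.62367955]
 [-0.88219241  0.34163626 -0.32406977  0.04304627]
 [-0.30177108  0.11813846  0.94603252 -0.38110048]
 [ 0.          0.          0.          1.        ]]
```

View pics/scene0.png

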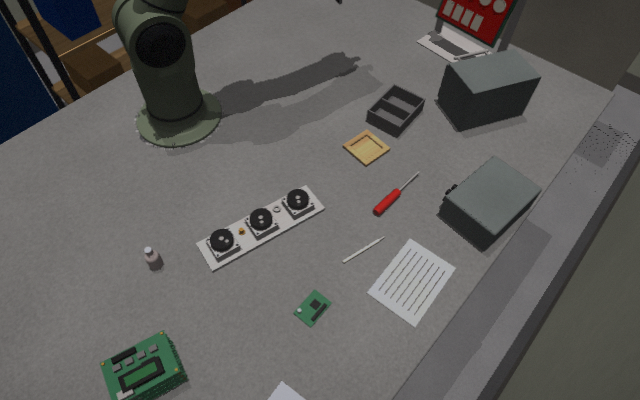

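View pics/top0.png

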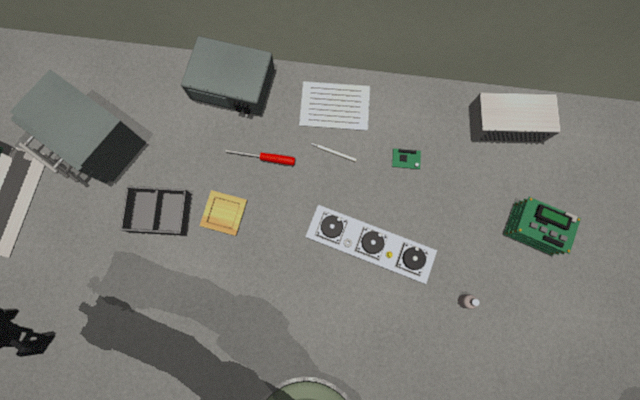

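View pics/wrist0.png

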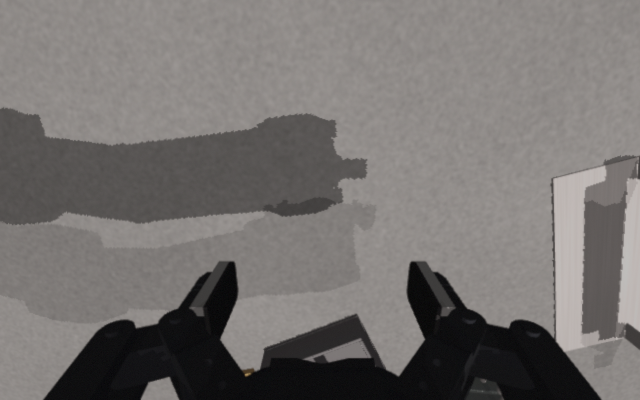

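```bash
cat > h.py <<'E'
import numpy as np,cv2
from workcell import observe,eyes
def K(f):
    F=200/np.tan(np.radians(f["fovy"])/2); return np.array([[F,0,f["cx"]],[0,F,f["cy"]],[0,0,1.]])
def ray(f,p):
    u=cv2.undistortPoints(np.array([[p]],float),K(f),np.array(f["dist"],float))[0,0]
    V=np.array(f["view"]);R=V[:3,:3];c=-R.T@V[:3,3]
    return c,R.T@np.array([u[0],-u[1],-1])
def onz(f,p,z):
    c,d=ray(f,p);return (c+d*(z-c[2])/d[2])
def proj(f,P):
    V=np.array(f["view"]);q=V[:3,:3]@np.array(P)+V[:3,3];q=q*[1,-1,-1]
    return cv2.projectPoints(q[None],np.zeros(3),np.zeros(3),K(f),np.array(f["dist"],float))[0][0,0]
def tri(fps):
    A=np.zeros((3,3));b=np.zeros(3)
    for f,p in fps:
        c,d=ray(f,p);d/=np.linalg.norm(d);M=np.eye(3)-np.outer(d,d);A+=M;b+=M@c
    return np.linalg.solve(A,b)
def toolaxes():
    from scipy.spatial.transform import Rotation as Ro
    s=observe();return np.array(s["position"]),Ro.from_euler("xyz",s["tool_rot"]).as_matrix()
E
python3 - <<'E'
import cv2
a=cv2.imread('pics/top0.png')[195:295,295:445];cv2.imwrite('pics/topz.png',cv2.resize(a,None,fx=5,fy=5,interpolation=cv2.INTER_CUBIC))
a=cv2.imread('pics/scene0.png')[180:275,190:335];cv2.imwrite('pics/scenez.png',cv2.resize(a,None,fx=5,fy=5,interpolation=cv2.INTER_CUBIC))
a=cv2.imread('pics/top0.png')[180:250,110:260];cv2.imwrite('pics/trayz.png',cv2.resize(a,None,fx=5,fy=5,interpolation=cv2.INTER_CUBIC))
E
```

```text
(no output)
```

View pics/topz.png

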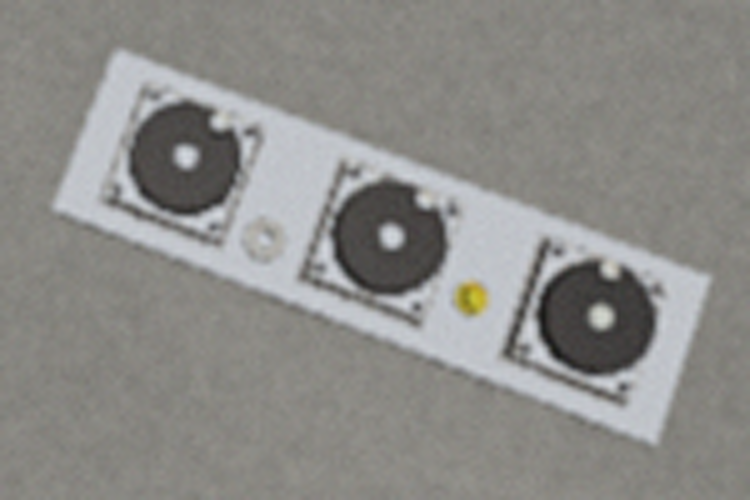

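View pics/scenez.png

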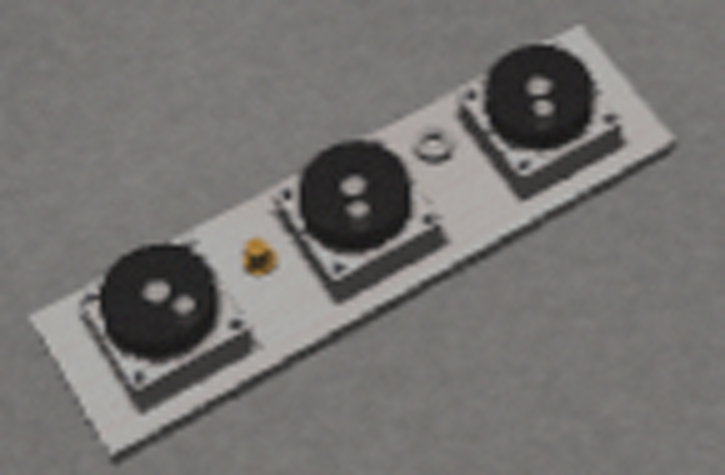

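View pics/trayz.png

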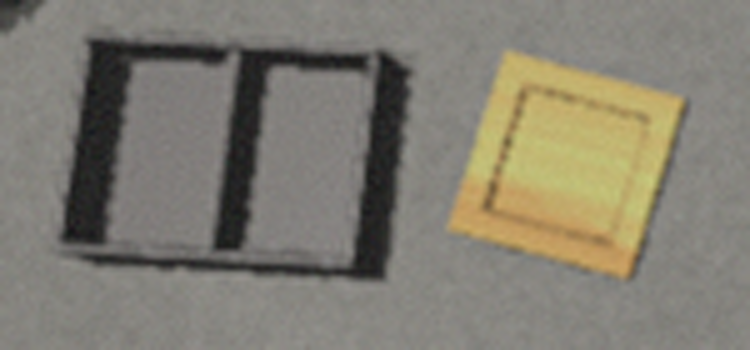

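```bash
python3 - <<'E'
from h import *
f=eyes.grab_frame("top");g=eyes.grab_frame("scene")
def white(f,roi,thr):
    x0,y0,x1,y1=roi;im=f["image"];m=np.zeros(im.shape[:2],np.uint8)
    hsv=cv2.cvtColor(im,cv2.COLOR_BGR2HSV);m[y0:y1,x0:x1]=(hsv[y0:y1,x0:x1,2]>thr)*255
    return m
def rect(m):
    m=cv2.morphologyEx(m,cv2.MORPH_CLOSE,np.ones((25,25)));c=max(cv2.findContours(m,0,1)[0],key=cv2.contourArea)
    h=cv2.convexHull(c);return h
im=f["image"]
for nm,roi,z in(("rack",(300,200,445,290),.01),("tray",(195,185,250,240),.01)):
    if nm=="rack": m=white(f,roi,165)
    else:
        m=np.zeros(im.shape[:2],np.uint8);hs=cv2.cvtColor(im,cv2.COLOR_BGR2HSV);s=hs[...,1]>90;m[roi[1]:roi[3],roi[0]:roi[2]]=s[roi[1]:roi[3],roi[0]:roi[2]]*255
    c=max(cv2.findContours(m,0,1)[0],key=cv2.contourArea);h=cv2.convexHull(c)[:,0].astype(float)
    P=np.array([onz(f,p,z)[:2] for p in h]).astype(np.float32)
    (cc,sz,an)=cv2.minAreaRect(P*1000);print(nm,cc,sz,an)
# dials
for p,q in(((186,157),(540,87)),((392,237),(354,186)),((601,317),(157,292))):
    p=(295+(p[0]+.5)/5-.5,195+(p[1]+.5)/5-.5);q=(190+(q[0]+.5)/5-.5,180+(q[1]+.5)/5-.5)
    print("hub",tri([(f,p),(g,q)]),onz(f,p,.05),onz(g,q,.05))
for p,q in(((221,120),(544,107)),((427,199),(358,210)),((611,269),(186,304))):
    p=(295+(p[0]+.5)/5-.5,195+(p[1]+.5)/5-.5);q=(190+(q[0]+.5)/5-.5,180+(q[1]+.5)/5-.5)
    print("crank",tri([(f,p),(g,q)]),onz(f,p,.065),onz(g,q,.065))
# dark wheels
for F,roi in((f,(300,200,445,290)),(g,(195,180,330,270))):
    v=F["image"].max(2);m=np.zeros(v.shape,np.uint8);x0,y0,x1,y1=roi;m[y0:y1,x0:x1]=(v[y0:y1,x0:x1]<75)*255
    m=cv2.morphologyEx(m,cv2.MORPH_OPEN,np.ones((3,3)))
    for c in cv2.findContours(m,0,1)[0]:
        if cv2.contourArea(c)>150:
            e=cv2.fitEllipse(c);print(e, onz(F,e[0],.049),onz(F,e[0],.041))
E
```

```text
rack (504.2227478027344, -113.623779296875) (346.403564453125, 96.01467895507812) 75.8338394165039
tray (536.510986328125, 297.868408203125) (104.67586517333984, 103.68779754638672) 82.12012481689453
hub [ 0.53215459 -0.00133837  0.04828298] [ 0.53104136 -0.00230696  0.05      ] [ 0.53382316 -0.0011197   0.05      ]
hub [ 0.50372252 -0.11322127  0.04900772] [ 0.502777   -0.11410805  0.05      ] [ 0.50510939 -0.11260063  0.05      ]
hub [ 0.47594464 -0.22477271  0.04959532] [ 0.47516296 -0.22565495  0.05      ] [ 0.47702536 -0.22398735  0.05      ]
crank [ 0.5510756  -0.01705602  0.06456524] [ 0.55048421 -0.01765142  0.065     ] [ 0.55177265 -0.01662286  0.065     ]
crank [ 0.52370625 -0.12747458  0.06366289] [ 0.52286272 -0.12807943  0.065     ] [ 0.52508132 -0.12718044  0.065     ]
crank [ 0.4999028  -0.22402391  0.06449746] [ 0.4988513  -0.22520307  0.065     ] [ 0.50130284 -0.22296465  0.065     ]
((413.5543518066406, 258.5187683105469), (20.028526306152344, 22.407814025878906), 108.98133087158203) [ 0.47351333 -0.222793    0.049     ] [ 0.47423102 -0.22478641  0.041     ]
((221.23963928222656, 239.92266845703125), (22.30951499938965, 23.10079574584961), 45.579288482666016) [ 0.48114673 -0.22701707  0.049     ] [ 0.4767058  -0.22485725  0.041     ]
((260.44610595703125, 218.93356323242188), (21.321489334106445, 21.834697723388672), 76.81595611572266) [ 0.50942377 -0.11674216  0.049     ] [ 0.50521173 -0.11368971  0.041     ]
((297.1371154785156, 199.12554931640625), (20.530916213989258, 21.026716232299805), 118.4332504272461) [ 0.53719127 -0.00656682  0.049     ] [ 0.533204   -0.00262254  0.041     ]
```

```bash
cat >> h.py <<'E'
def goto(P,yawdeg):
    p,R=toolaxes();y0=np.degrees(observe()["tool_rot"][2])
    d=R.T@(np.array(P)-p)*1000;az=-((yawdeg-y0+180)%360-180)
    print("dx %.1f dy %.1f dz %.1f az %.1f"%(*d,az))
def arc(C,sign,deg,n):
    "tool rotates about vertical axis at C, sign +1 ccw from above"
    p,R=toolaxes();c=R.T@(np.array([C[0],C[1],p[2]])-p)*1000
    for i in range(1,n+1):
        a=deg*i/n;t=np.radians(a)*-sign
        Rz=np.array([[np.cos(t),-np.sin(t)],[np.sin(t),np.cos(t)]])
        d=c[:2]-Rz@c[:2];print('{"dx":%.1f,"dy":%.1f,"az":%.1f},'%(d[0],d[1],-sign*a),end='')
    print()
def st():
    s=observe();print("t %.2f"%s["clock"],"p",np.round(s["position"],4),"rpy",np.round(np.degrees(s["tool_rot"]),1),"F",np.round(s["force"],2),"M",np.round(s["moment"],3),"w %.4f"%s["grip_width"],"q",np.round(s["qpos"],2))
E
python3 -c "
from h import *
goto([0.551,-0.017,0.12],50.4)"
```

```text
dx -441.5 dy 519.9 dz 111.3 az 18.4
```

```bash
R='{"dx":-441.5,"dy":519.9,"dz":111,"az":18.4,"claw":18}'; python3 -m pendant '[{"dx":-220,"dy":260,"dz":30,"az":9,"claw":18},{"dx":-220,"dy":260,"dz":30,"az":9,"claw":18},{"dx":-220,"dy":260,"dz":30,"az":9,"claw":18},{"dx":-220,"dy":260,"dz":30,"az":9,"claw":18},{"dx":-220,"dy":260,"dz":30,"az":9,"claw":18},{"dx":-220,"dy":260,"dz":30,"az":9,"claw":18},{"dx":-220,"dy":260,"dz":30,"az":9,"claw":18},{"dx":-441,"dy":520,"dz":50,"az":18.4,"claw":18},{"dx":-441,"dy":520,"dz":50,"az":18.4,"claw":18},{"dx":-441,"dy":520,"dz":50,"az":18.4,"claw":18}]'; python3 -c "
from h import *
st();goto([0.551,-0.017,0.12],50.4)"
```

```text
t 0.25 p [0.2258 0.5826 0.2311] rpy [180.    0.   68.8] F [ 0.35 -0.32  0.17] M [-0.025  0.027 -0.009] w 0.0855 q [-1.27  0.52 -0.04  1.6   0.02  1.02 -0.11]
dx -441.5 dy 519.9 dz 111.3 az 18.4schema error: expected keys dx, dy, dz, ax, ay, az, claw
```

```bash
python3 -m pendant '[{"dx":-220,"dy":260,"dz":30,"ax":0,"ay":0,"az":9,"claw":18},{"dx":-220,"dy":260,"dz":30,"ax":0,"ay":0,"az":9,"claw":18},{"dx":-220,"dy":260,"dz":30,"ax":0,"ay":0,"az":9,"claw":18},{"dx":-220,"dy":260,"dz":30,"ax":0,"ay":0,"az":9,"claw":18},{"dx":-220,"dy":260,"dz":30,"ax":0,"ay":0,"az":9,"claw":18},{"dx":-220,"dy":260,"dz":30,"ax":0,"ay":0,"az":9,"claw":18},{"dx":-220,"dy":260,"dz":30,"ax":0,"ay":0,"az":9,"claw":18},{"dx":-441,"dy":520,"dz":50,"ax":0,"ay":0,"az":18.4,"claw":18},{"dx":-441,"dy":520,"dz":50,"ax":0,"ay":0,"az":18.4,"claw":18},{"dx":-441,"dy":520,"dz":50,"ax":0,"ay":0,"az":18.4,"claw":18}]'; python3 -c "
from h import *
st();goto([0.551,-0.017,0.12],50.4)"
```

```text
clock: 1.08
position: [0.4249, 0.2161, 0.198]
tool_rot: [3.141, -0.0, 0.877]
force: [0.8, 0.0, 0.6]
grip_width: 0.0182
t 1.08 p [0.4249 0.2161 0.198 ] rpy [180.   -0.   50.2] F [0.79 0.04 0.63] M [ 0.038 -0.099 -0.022] w 0.0182 q [-0.7   0.33  0.13  2.02 -0.06  0.79  0.34]
dx -98.5 dy 246.0 dz 78.0 az -0.2
```

```bash
python3 -m pendant '[{"dx":-98.5,"dy":246,"dz":60,"ax":0,"ay":0,"az":0,"claw":18},{"dx":-98.5,"dy":246,"dz":60,"ax":0,"ay":0,"az":0,"claw":18},{"dx":-98.5,"dy":246,"dz":60,"ax":0,"ay":0,"az":0,"claw":18},{"dx":-98.5,"dy":246,"dz":60,"ax":0,"ay":0,"az":0,"claw":18},{"dx":-98.5,"dy":246,"dz":78,"ax":0,"ay":0,"az":0,"claw":18},{"dx":-98.5,"dy":246,"dz":78,"ax":0,"ay":0,"az":0,"claw":18},{"dx":-98.5,"dy":246,"dz":78,"ax":0,"ay":0,"az":0,"claw":18},{"dx":-98.5,"dy":246,"dz":78,"ax":0,"ay":0,"az":0,"claw":18},{"dx":-98.5,"dy":246,"dz":78,"ax":0,"ay":0,"az":0,"claw":18},{"dx":-98.5,"dy":246,"dz":78,"ax":0,"ay":0,"az":0,"claw":18}]'; python3 -c "
from h import *
st();goto([0.551,-0.017,0.12],50.4)
f=eyes.grab_frame('wrist');cv2.imwrite('pics/w1.png',f['image'])
for P in ([.551,-.0171,.065],[.532,-.0015,.049]): print(proj(f,P))"
```

```text
clock: 1.92
position: [0.5509, -0.0142, 0.1199]
tool_rot: [-3.141, -0.0, 0.88]
force: [0.4, -0.0, 0.8]
grip_width: 0.018
t 1.92 p [ 0.5509 -0.0142  0.1199] rpy [-180.    -0.    50.4] F [ 0.42 -0.04  0.82] M [ 0.044  0.03  -0.038] w 0.0180 q [-0.18  0.56  0.14  1.9  -0.12  0.69  0.91]
dx -2.1 dy 1.9 dz -0.1 az 0.0
[319.64677531 224.48426624]
[319.60723658 185.28551123]
```

View pics/w1.png

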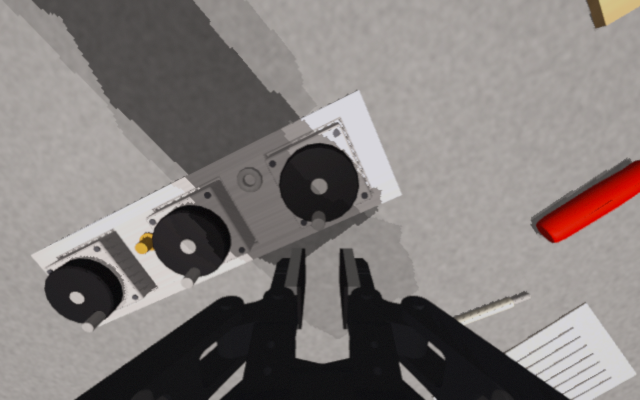

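```bash
python3 -c "
from h import *
st();goto([0.551,-0.017,0.055],50.4)"
```

```text
t 1.97 p [ 0.551  -0.0137  0.1202] rpy [-180.    -0.    50.5] F [-0.09 -0.18 -0.31] M [ 0.047  0.015 -0.018] w 0.0179 q [-0.19  0.56  0.14  1.9  -0.12  0.69  0.91]
dx -2.5 dy 2.1 dz 65.2 az 0.1
```

```bash
python3 -m pendant '[{"dx":-2.5,"dy":2.1,"dz":15,"ax":0,"ay":0,"az":0,"claw":18},{"dx":-2.5,"dy":2.1,"dz":30,"ax":0,"ay":0,"az":0,"claw":18},{"dx":-2.5,"dy":2.1,"dz":45,"ax":0,"ay":0,"az":0,"claw":18},{"dx":-2.5,"dy":2.1,"dz":55,"ax":0,"ay":0,"az":0,"claw":18},{"dx":-2.5,"dy":2.1,"dz":60,"ax":0,"ay":0,"az":0,"claw":18},{"dx":-2.5,"dy":2.1,"dz":65,"ax":0,"ay":0,"az":0,"claw":18},{"dx":-2.5,"dy":2.1,"dz":65,"ax":0,"ay":0,"az":0,"claw":18}]'; python3 -c "
from h import *
st();f=eyes.grab_frame('wrist');cv2.imwrite('pics/w2.png',f['image'])
st();arc([.532,-.0015],-1,60,10)"
```

```text
clock: 2.55
position: [0.551, -0.0176, 0.0546]
tool_rot: [-3.141, 0.0, 0.88]
force: [-0.6, -0.0, 0.3]
grip_width: 0.0179
t 2.55 p [ 0.551  -0.0176  0.0546] rpy [-180.     0.    50.4] F [-0.63 -0.04  0.33] M [0.026 0.039 0.018] w 0.0179 q [-0.16  0.67  0.12  1.93 -0.14  0.56  0.93]
t 2.60 p [ 0.5512 -0.0178  0.0551] rpy [180.   -0.   50.4] F [-0.23 -0.9   0.09] M [-0.004 -0.018  0.026] w 0.0178 q [-0.16  0.67  0.12  1.93 -0.14  0.56  0.93]
{"dx":-2.6,"dy":-0.2,"az":6.0},{"dx":-5.2,"dy":-0.6,"az":12.0},{"dx":-7.8,"dy":-1.3,"az":18.0},{"dx":-10.2,"dy":-2.3,"az":24.0},{"dx":-12.5,"dy":-3.5,"az":30.0},{"dx":-14.7,"dy":-5.0,"az":36.0},{"dx":-16.8,"dy":-6.7,"az":42.0},{"dx":-18.6,"dy":-8.6,"az":48.0},{"dx":-20.2,"dy":-10.6,"az":54.0},{"dx":-21.7,"dy":-12.9,"az":60.0},
```

View pics/w2.png

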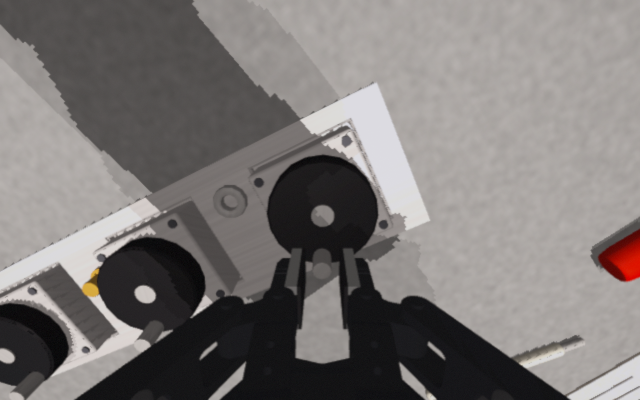

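```bash
python3 -m pendant '[{"dx":-2.2,"dy":-0.1,"dz":0,"ax":0,"ay":0,"az":5,"claw":18},{"dx":-4.3,"dy":-0.4,"dz":0,"ax":0,"ay":0,"az":10,"claw":18},{"dx":-6.5,"dy":-0.9,"dz":0,"ax":0,"ay":0,"az":15,"claw":18},{"dx":-8.6,"dy":-1.5,"dz":0,"ax":0,"ay":0,"az":20,"claw":18},{"dx":-10.6,"dy":-2.3,"dz":0,"ax":0,"ay":0,"az":25,"claw":18}]'; python3 -c "
from h import *
st()"
python3 -m pendant '[{"dx":-2.2,"dy":-0.1,"dz":0,"ax":0,"ay":0,"az":5,"claw":18},{"dx":-4.3,"dy":-0.4,"dz":0,"ax":0,"ay":0,"az":10,"claw":18}]'; python3 -c "
from h import *
st()"
```

```text
clock: 3.02
position: [0.5431, -0.0246, 0.0558]
tool_rot: [3.141, -0.001, 0.439]
force: [1.2, 1.3, -0.5]
grip_width: 0.0179
t 3.02 p [ 0.5431 -0.0246  0.0558] rpy [ 1.80e+02 -1.00e-01  2.52e+01] F [ 1.23  1.26 -0.5 ] M [ 0.099 -0.085  0.022] w 0.0179 q [-0.23  0.67  0.23  1.95 -0.27  0.55  0.63]
clock: 3.18
position: [0.539, -0.0261, 0.0558]
tool_rot: [3.142, -0.001, 0.265]
force: [0.4, 1.0, -0.3]
grip_width: 0.0178
t 3.18 p [ 0.539  -0.0261  0.0558] rpy [ 1.80e+02 -1.00e-01  1.52e+01] F [ 0.39  0.99 -0.31] M [ 0.034 -0.125 -0.04 ] w 0.0178 q [-0.26  0.67  0.28  1.96 -0.33  0.55  0.51]
```

```bash
cat >> h.py <<'E'
def tan():
    p,R=toolaxes();s=observe();print("t %.2f p %s yaw %.1f  F along tool x %.2f y %.2f z %.2f"%(s["clock"],np.round(s["position"],4),np.degrees(s["tool_rot"][2]),*(R.T@np.array(s["force"]))))
E
python3 -m pendant '[{"dx":-2.2,"dy":-0.1,"dz":0,"ax":0,"ay":0,"az":5,"claw":18},{"dx":-4.3,"dy":-0.4,"dz":0,"ax":0,"ay":0,"az":10,"claw":18}]' >/dev/null; python3 -c "
from h import *
tan()"
python3 -m pendant '[{"dx":-2.2,"dy":-0.1,"dz":0,"ax":0,"ay":0,"az":5,"claw":18},{"dx":-4.3,"dy":-0.4,"dz":0,"ax":0,"ay":0,"az":10,"claw":18}]' >/dev/null; python3 -c "
from h import *
tan()"
python3 -m pendant '[{"dx":-2.2,"dy":-0.1,"dz":0,"ax":0,"ay":0,"az":5,"claw":18},{"dx":-4.3,"dy":-0.4,"dz":0,"ax":0,"ay":0,"az":10,"claw":18}]' >/dev/null; python3 -c "
from h import *
tan()"
python3 -m pendant '[{"dx":-2.2,"dy":-0.1,"dz":0,"ax":0,"ay":0,"az":5,"claw":18},{"dx":-4.3,"dy":-0.4,"dz":0,"ax":0,"ay":0,"az":10,"claw":18}]' >/dev/null; python3 -c "
from h import *
tan()"
python3 -m pendant '[{"dx":-2.2,"dy":-0.1,"dz":0,"ax":0,"ay":0,"az":5,"claw":18},{"dx":-4.3,"dy":-0.4,"dz":0,"ax":0,"ay":0,"az":10,"claw":18},{"dx":-6.5,"dy":-0.9,"dz":0,"ax":0,"ay":0,"az":15,"claw":18},{"dx":-8.6,"dy":-1.5,"dz":0,"ax":0,"ay":0,"az":20,"claw":18}]' >/dev/null; python3 -c "
from h import *
tan()
f=eyes.grab_frame('wrist');cv2.imwrite('pics/w3.png',f['image']);tan()"
```

```text
t 3.35 p [ 0.5348 -0.0269  0.0558] yaw 5.2  F along tool x 1.72 y 0.74 z -0.29
t 3.52 p [ 0.5305 -0.0269  0.0558] yaw -4.8  F along tool x 0.91 y 0.66 z -0.30
t 3.68 p [ 0.5263 -0.0262  0.0558] yaw -14.8  F along tool x 1.17 y 0.66 z 0.10
t 3.85 p [ 0.5222 -0.0246  0.0557] yaw -24.8  F along tool x 1.18 y 0.23 z 0.57
t 4.18 p [ 0.5149 -0.0196  0.0557] yaw -44.8  F along tool x 0.35 y -0.02 z -0.24
t 4.23 p [ 0.5146 -0.0192  0.0556] yaw -45.2  F along tool x 0.17 y -0.56 z 0.22
```

View pics/w3.png

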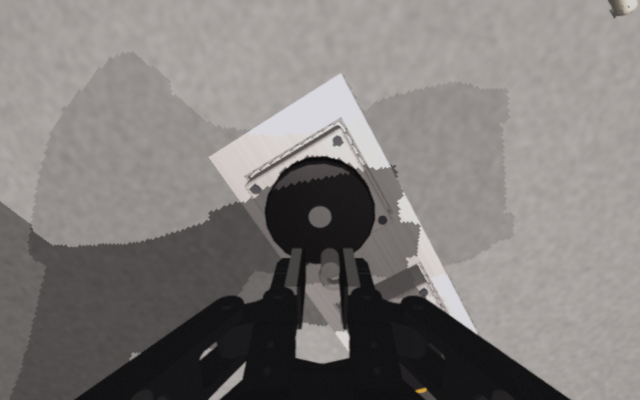

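```bash

python3 -m pendant '[{"dx":-2.2,"dy":-0.1,"dz":0,"ax":0,"ay":0,"az":5,"claw":18},{"dx":-4.3,"dy":-0.4,"dz":0,"ax":0,"ay":0,"az":10,"claw":18},{"dx":-6.5,"dy":-0.9,"dz":0,"ax":0,"ay":0,"az":15,"claw":18}]' >/dev/null; python3 -c "
from h import *
tan()"
python3 -m pendant '[{"dx":4,"dy":0,"dz":0,"ax":0,"ay":0,"az":0,"claw":18},{"dx":4,"dy":0,"dz":-15,"ax":0,"ay":0,"az":0,"claw":18},{"dx":4,"dy":0,"dz":-40,"ax":0,"ay":0,"az":0,"claw":18},{"dx":4,"dy":0,"dz":-40,"ax":0,"ay":0,"az":0,"claw":18},{"dx":4,"dy":0,"dz":-40,"ax":0,"ay":0,"az":0,"claw":18}]' >/dev/null; python3 -c "
from h import *
st()
goto([.5237,-.1275,.095],54.4)"
```

```text
t 4.48 p [ 0.5109 -0.0145  0.0556] yaw -59.7  F along tool x -0.09 y 0.98 z -0.47
t 4.90 p [ 0.5135 -0.0181  0.096 ] rpy [-179.9   -0.   -59.4] F [0.28 0.23 0.07] M [-0.008  0.046  0.025] w 0.0177 q [-0.56  0.67  0.68  2.03 -0.67  0.68 -0.47]
dx 99.3 dy 47.0 dz 1.0 az -113.8
```

```bash

python3 -m pendant '[{"dx":30,"dy":14,"dz":0,"ax":0,"ay":0,"az":-50,"claw":18},{"dx":60,"dy":28,"dz":0,"ax":0,"ay":0,"az":-60,"claw":18},{"dx":99.3,"dy":47,"dz":0,"ax":0,"ay":0,"az":-70,"claw":18},{"dx":99.3,"dy":47,"dz":0,"ax":0,"ay":0,"az":-80,"claw":18},{"dx":99.3,"dy":47,"dz":0,"ax":0,"ay":0,"az":-113.8,"claw":18},{"dx":99.3,"dy":47,"dz":0,"ax":0,"ay":0,"az":-113.8,"claw":18},{"dx":99.3,"dy":47,"dz":0,"ax":0,"ay":0,"az":-113.8,"claw":18},{"dx":99.3,"dy":47,"dz":0,"ax":0,"ay":0,"az":-113.8,"claw":18},{"dx":99.3,"dy":47,"dz":0,"ax":0,"ay":0,"az":-113.8,"claw":18},{"dx":99.3,"dy":47,"dz":0,"ax":0,"ay":0,"az":-113.8,"claw":18}]' >/dev/null; python3 -c "
from h import *
st()
goto([.5237,-.1275,.095],54.4)"
```

```text
t 5.73 p [ 0.5223 -0.1276  0.0946] rpy [-180.    -0.    12.6] F [-0.23 -0.35 -1.32] M [-0.046 -0.02   0.026] w 0.0180 q [-0.11  0.61  0.33  1.95 -0.32  0.63  0.64]
dx 1.4 dy 0.2 dz -0.4 az -41.8
```

```bash

python3 -m pendant '[{"dx":1.4,"dy":0.2,"dz":0,"ax":0,"ay":0,"az":-41.8,"claw":18},{"dx":1.4,"dy":0.2,"dz":0,"ax":0,"ay":0,"az":-41.8,"claw":18},{"dx":1.4,"dy":0.2,"dz":0,"ax":0,"ay":0,"az":-41.8,"claw":18},{"dx":1.4,"dy":0.2,"dz":0,"ax":0,"ay":0,"az":-41.8,"claw":18},{"dx":1.4,"dy":0.2,"dz":0,"ax":0,"ay":0,"az":-41.8,"claw":18},{"dx":1.4,"dy":0.2,"dz":0,"ax":0,"ay":0,"az":-41.8,"claw":18},{"dx":1.4,"dy":0.2,"dz":0,"ax":0,"ay":0,"az":-41.8,"claw":18},{"dx":1.4,"dy":0.2,"dz":0,"ax":0,"ay":0,"az":-41.8,"claw":18}]' >/dev/null; python3 -c "
from h import *
st()
goto([.5237,-.1275,.055],54.4)
f=eyes.grab_frame('wrist');cv2.imwrite('pics/w4.png',f['image'])"
```

```text
t 6.40 p [ 0.5236 -0.1276  0.0947] rpy [-180.    -0.    53.7] F [-0.14  1.19  0.68] M [ 0.002 -0.015 -0.018] w 0.0179 q [ 0.04  0.58  0.13  1.94 -0.12  0.62  1.18]
dx 0.1 dy 0.0 dz 39.7 az -0.7
```

View pics/w4.png

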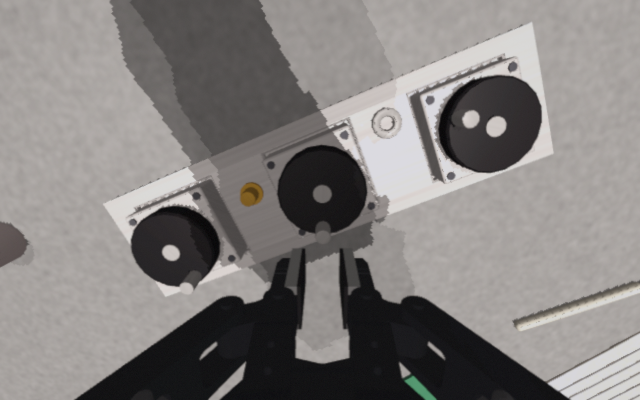

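```bash

python3 -m pendant '[{"dx":0,"dy":0,"dz":12,"ax":0,"ay":0,"az":0,"claw":18},{"dx":0,"dy":0,"dz":22,"ax":0,"ay":0,"az":0,"claw":18},{"dx":0,"dy":0,"dz":30,"ax":0,"ay":0,"az":0,"claw":18},{"dx":0,"dy":0,"dz":35,"ax":0,"ay":0,"az":0,"claw":18},{"dx":0,"dy":0,"dz":39.5,"ax":0,"ay":0,"az":0,"claw":18},{"dx":0,"dy":0,"dz":39.5,"ax":0,"ay":0,"az":0,"claw":18}]' >/dev/null; python3 -c "
from h import *
st();tan()"
python3 -m pendant '[{"dx":-2.2,"dy":-0.1,"dz":0,"ax":0,"ay":0,"az":5,"claw":18},{"dx":-4.3,"dy":-0.4,"dz":0,"ax":0,"ay":0,"az":10,"claw":18},{"dx":-6.5,"dy":-0.9,"dz":0,"ax":0,"ay":0,"az":15,"claw":18},{"dx":-8.6,"dy":-1.5,"dz":0,"ax":0,"ay":0,"az":20,"claw":18}]'>/dev/null; python3 -c "
from h import *
tan()"
python3 -m pendant '[{"dx":-2.2,"dy":-0.1,"dz":0,"ax":0,"ay":0,"az":5,"claw":18},{"dx":-4.3,"dy":-0.4,"dz":0,"ax":0,"ay":0,"az":10,"claw":18}]'>/dev/null; python3 -c "
from h import *
tan()"
python3 -m pendant '[{"dx":-2.2,"dy":-0.1,"dz":0,"ax":0,"ay":0,"az":5,"claw":18},{"dx":-4.3,"dy":-0.4,"dz":0,"ax":0,"ay":0,"az":10,"claw":18}]'>/dev/null; python3 -c "
from h import *
tan()"
```

```text
t 6.95 p [ 0.5232 -0.1273  0.0545] rpy [-179.9    0.    53.8] F [-0.45 -0.19  0.51] M [0.042 0.074 0.012] w 0.0178 q [ 0.05  0.65  0.11  1.96 -0.13  0.54  1.19]
t 6.95 p [ 0.5232 -0.1273  0.0545] yaw 53.8  F along tool x -0.42 y -0.25 z -0.51
t 7.28 p [ 0.5176 -0.1336  0.0558] yaw 33.6  F along tool x 1.07 y -0.25 z 0.43
t 7.45 p [ 0.5138 -0.1356  0.0558] yaw 23.6  F along tool x 0.94 y 0.55 z -0.18
t 7.62 p [ 0.5097 -0.137   0.0558] yaw 13.6  F along tool x 0.14 y 0.38 z 0.13
```

```bash

python3 -m pendant '[{"dx":-2.2,"dy":-0.1,"dz":0,"ax":0,"ay":0,"az":5,"claw":18},{"dx":-4.3,"dy":-0.4,"dz":0,"ax":0,"ay":0,"az":10,"claw":18},{"dx":-6.5,"dy":-0.9,"dz":0,"ax":0,"ay":0,"az":15,"claw":18}]'>/dev/null; python3 -c "
from h import *
tan()"
python3 -m pendant '[{"dx":-2.2,"dy":-0.1,"dz":0,"ax":0,"ay":0,"az":5,"claw":18},{"dx":-4.3,"dy":-0.4,"dz":0,"ax":0,"ay":0,"az":10,"claw":18},{"dx":-6.5,"dy":-0.9,"dz":0,"ax":0,"ay":0,"az":15,"claw":18}]'>/dev/null; python3 -c "
from h import *
tan()"
python3 -m pendant '[{"dx":-2.2,"dy":-0.1,"dz":0,"ax":0,"ay":0,"az":5,"claw":18},{"dx":-4.3,"dy":-0.4,"dz":0,"ax":0,"ay":0,"az":10,"claw":18},{"dx":-6.5,"dy":-0.9,"dz":0,"ax":0,"ay":0,"az":15,"claw":18}]'>/dev/null; python3 -c "
from h import *
tan()"
python3 -m pendant '[{"dx":-2.2,"dy":-0.1,"dz":0,"ax":0,"ay":0,"az":5,"claw":18},{"dx":-4.3,"dy":-0.4,"dz":0,"ax":0,"ay":0,"az":10,"claw":18},{"dx":-6.5,"dy":-0.9,"dz":0,"ax":0,"ay":0,"az":15,"claw":18}]'>/dev/null; python3 -c "
from h import *
tan()"
python3 -m pendant '[{"dx":-2.2,"dy":-0.1,"dz":0,"ax":0,"ay":0,"az":5,"claw":18},{"dx":-4.3,"dy":-0.4,"dz":0,"ax":0,"ay":0,"az":10,"claw":18}]'>/dev/null; python3 -c "
from h import *
tan()
f=eyes.grab_frame('wrist');cv2.imwrite('pics/w5.png',f['image'])"
```

```text
t 7.87 p [ 0.5032 -0.1377  0.0558] yaw -1.4  F along tool x 0.15 y 0.50 z -0.14
t 8.12 p [ 0.4968 -0.1366  0.0558] yaw -16.4  F along tool x 0.33 y 0.41 z 0.63
t 8.37 p [ 0.4908 -0.1339  0.0558] yaw -31.4  F along tool x 1.42 y 0.11 z -0.13
t 8.62 p [ 0.4856 -0.1297  0.0558] yaw -46.4  F along tool x 0.20 y -0.04 z -0.09
t 8.78 p [ 0.4829 -0.1263  0.0558] yaw -56.4  F along tool x 0.74 y 0.64 z -0.33
```

View pics/w5.png

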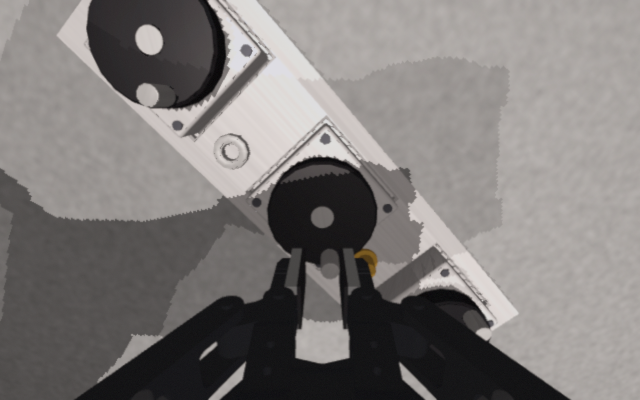

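```bash

python3 -m pendant '[{"dx":4,"dy":0,"dz":0,"ax":0,"ay":0,"az":0,"claw":18},{"dx":4,"dy":0,"dz":-15,"ax":0,"ay":0,"az":0,"claw":18},{"dx":4,"dy":0,"dz":-40,"ax":0,"ay":0,"az":0,"claw":18},{"dx":4,"dy":0,"dz":-40,"ax":0,"ay":0,"az":0,"claw":18},{"dx":4,"dy":0,"dz":-40,"ax":0,"ay":0,"az":0,"claw":18}]' >/dev/null; python3 -c "
from h import *
st()
goto([.4999,-.224,.095],-88.1)"
```

```text
t 9.25 p [ 0.4858 -0.13    0.0964] rpy [-1.799e+02 -1.000e-01 -5.600e+01] F [ 0.59  0.83 -0.57] M [-0.01  -0.    -0.003] w 0.0176 q [-0.34  0.65  0.68  2.06 -0.67  0.66 -0.19]
dx 85.8 dy 40.9 dz 1.4 az 32.1
```

```bash

python3 -m pendant '[{"dx":30,"dy":14,"dz":0,"ax":0,"ay":0,"az":7,"claw":18},{"dx":60,"dy":28,"dz":0,"ax":0,"ay":0,"az":14,"claw":18},{"dx":85.8,"dy":40.9,"dz":0,"ax":0,"ay":0,"az":21,"claw":18},{"dx":85.8,"dy":40.9,"dz":1,"ax":0,"ay":0,"az":28,"claw":18},{"dx":85.8,"dy":40.9,"dz":1,"ax":0,"ay":0,"az":32.1,"claw":18},{"dx":85.8,"dy":40.9,"dz":1,"ax":0,"ay":0,"az":32.1,"claw":18},{"dx":85.8,"dy":40.9,"dz":1,"ax":0,"ay":0,"az":32.1,"claw":18}]' >/dev/null; python3 -c "
from h import *
f=eyes.grab_frame('wrist');cv2.imwrite('pics/w6.png',f['image'])
st()
goto([.4999,-.224,.055],-88.1)"
```

```text
t 9.88 p [ 0.4986 -0.2236  0.094 ] rpy [180.   0. -88.] F [0.4  0.94 0.1 ] M [ 0.042 -0.004 -0.02 ] w 0.0179 q [-0.23  0.77  0.81  1.95 -0.79  0.78 -0.49]
dx 0.5 dy -1.3 dz 39.0 az 0.1
```

View pics/w6.png

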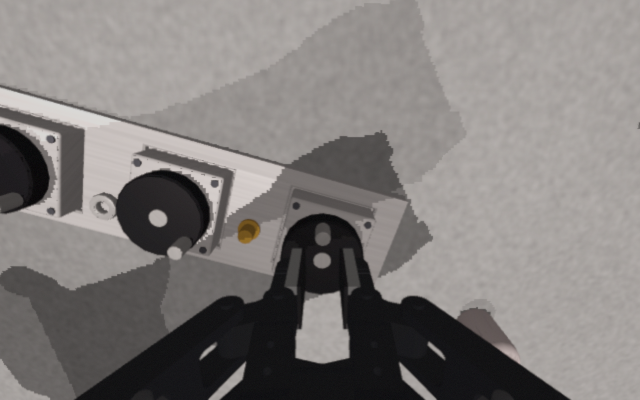

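```bash

python3 -m pendant '[{"dx":0.5,"dy":-1,"dz":12,"ax":0,"ay":0,"az":0,"claw":18},{"dx":0.5,"dy":-1,"dz":22,"ax":0,"ay":0,"az":0,"claw":18},{"dx":0.5,"dy":-1,"dz":30,"ax":0,"ay":0,"az":0,"claw":18},{"dx":0.5,"dy":-1,"dz":35,"ax":0,"ay":0,"az":0,"claw":18},{"dx":0.5,"dy":-1,"dz":39,"ax":0,"ay":0,"az":0,"claw":18},{"dx":0.5,"dy":-1,"dz":39,"ax":0,"ay":0,"az":0,"claw":18}]' >/dev/null; python3 -c "
from h import *
st();tan()"
python3 -m pendant '[{"dx":-1.8,"dy":0.1,"dz":0,"ax":0,"ay":0,"az":-4,"claw":18},{"dx":-3.5,"dy":0.2,"dz":0,"ax":0,"ay":0,"az":-8,"claw":18},{"dx":-5.2,"dy":0.5,"dz":0,"ax":0,"ay":0,"az":-12,"claw":18}]'>/dev/null; python3 -c "
from h import *
tan()"
python3 -m pendant '[{"dx":-1.8,"dy":0.1,"dz":0,"ax":0,"ay":0,"az":-4,"claw":18},{"dx":-3.5,"dy":0.2,"dz":0,"ax":0,"ay":0,"az":-8,"claw":18}]'>/dev/null; python3 -c "
from h import *
tan()"
python3 -m pendant '[{"dx":-1.8,"dy":0.1,"dz":0,"ax":0,"ay":0,"az":-4,"claw":18},{"dx":-3.5,"dy":0.2,"dz":0,"ax":0,"ay":0,"az":-8,"claw":18}]'>/dev/null; python3 -c "
from h import *
tan()"
```

```text
t 10.38 p [ 0.4994 -0.2241  0.0546] rpy [179.9   0.  -88.3] F [-0.21  0.31 -0.44] M [0.013 0.004 0.028] w 0.0183 q [-0.19  0.82  0.75  1.96 -0.86  0.72 -0.45]
t 10.38 p [ 0.4994 -0.2241  0.0546] yaw -88.3  F along tool x -0.32 y 0.20 z 0.44
t 10.63 p [ 0.4992 -0.2192  0.0556] yaw -76.1  F along tool x 1.79 y 0.24 z 1.12
t 10.80 p [ 0.4982 -0.2162  0.0558] yaw -68.1  F along tool x 3.16 y 0.08 z 2.16
t 10.97 p [ 0.497  -0.2131  0.0558] yaw -60.1  F along tool x 3.69 y -0.10 z 2.40
```

```bash

python3 -m pendant '[{"dx":-1.8,"dy":0.1,"dz":0,"ax":0,"ay":0,"az":-4,"claw":18},{"dx":-3.5,"dy":0.2,"dz":0,"ax":0,"ay":0,"az":-8,"claw":18},{"dx":-5.2,"dy":0.5,"dz":0,"ax":0,"ay":0,"az":-12,"claw":18},{"dx":-6.9,"dy":1,"dz":0,"ax":0,"ay":0,"az":-16,"claw":18},{"dx":-8.6,"dy":1.5,"dz":0,"ax":0,"ay":0,"az":-20,"claw":18}]'>/dev/null; python3 -c "
from h import *
tan()"
python3 -m pendant '[{"dx":-1.8,"dy":0.1,"dz":0,"ax":0,"ay":0,"az":-4,"claw":18},{"dx":-3.5,"dy":0.2,"dz":0,"ax":0,"ay":0,"az":-8,"claw":18},{"dx":-5.2,"dy":0.5,"dz":0,"ax":0,"ay":0,"az":-12,"claw":18},{"dx":-6.9,"dy":1,"dz":0,"ax":0,"ay":0,"az":-16,"claw":18},{"dx":-8.6,"dy":1.5,"dz":0,"ax":0,"ay":0,"az":-20,"claw":18}]'>/dev/null; python3 -c "
from h import *
tan()"
python3 -m pendant '[{"dx":-1.8,"dy":0.1,"dz":0,"ax":0,"ay":0,"az":-4,"claw":18},{"dx":-3.5,"dy":0.2,"dz":0,"ax":0,"ay":0,"az":-8,"claw":18},{"dx":-5.2,"dy":0.5,"dz":0,"ax":0,"ay":0,"az":-12,"claw":18},{"dx":-6.9,"dy":1,"dz":0,"ax":0,"ay":0,"az":-16,"claw":18},{"dx":-8.6,"dy":1.5,"dz":0,"ax":0,"ay":0,"az":-20,"claw":18}]'>/dev/null; python3 -c "
from h import *
tan()"
python3 -m pendant '[{"dx":-1.8,"dy":0.1,"dz":0,"ax":0,"ay":0,"az":-4,"claw":18},{"dx":-3.5,"dy":0.2,"dz":0,"ax":0,"ay":0,"az":-8,"claw":18},{"dx":-5.2,"dy":0.5,"dz":0,"ax":0,"ay":0,"az":-12,"claw":18},{"dx":-6.9,"dy":1,"dz":0,"ax":0,"ay":0,"az":-16,"claw":18},{"dx":-8.6,"dy":1.5,"dz":0,"ax":0,"ay":0,"az":-20,"claw":18}]'>/dev/null; python3 -c "
from h import *
tan()
f=eyes.grab_frame('wrist');cv2.imwrite('pics/w7.png',f['image'])"
```

```text
t 11.38 p [ 0.4918 -0.2063  0.0559] yaw -40.1  F along tool x 5.06 y -1.03 z 1.62
t 11.80 p [ 0.4844 -0.2017  0.056 ] yaw -20.1  F along tool x 4.43 y -0.10 z 0.62
t 12.22 p [ 0.476  -0.1997  0.0559] yaw -0.0  F along tool x 5.65 y -2.12 z 0.72
t 12.63 p [ 0.4671 -0.2009  0.0558] yaw 20.0  F along tool x 5.63 y -2.31 z 0.56
```

View pics/w7.png

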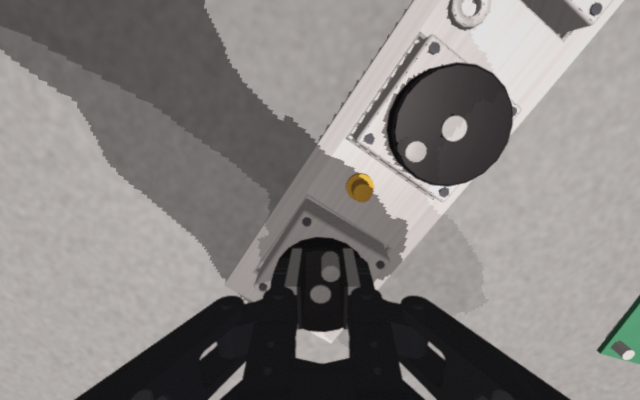

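```bash

python3 -m pendant '[{"dx":4,"dy":0,"dz":0,"ax":0,"ay":0,"az":0,"claw":18},{"dx":4,"dy":0,"dz":-15,"ax":0,"ay":0,"az":0,"claw":18},{"dx":4,"dy":0,"dz":-40,"ax":0,"ay":0,"az":0,"claw":18},{"dx":4,"dy":0,"dz":-75,"ax":0,"ay":0,"az":7,"claw":40},{"dx":4,"dy":0,"dz":-85,"ax":0,"ay":0,"az":14,"claw":85},{"dx":4,"dy":0,"dz":-85,"ax":0,"ay":0,"az":21,"claw":85},{"dx":4,"dy":0,"dz":-85,"ax":0,"ay":0,"az":28,"claw":85},{"dx":4,"dy":0,"dz":-85,"ax":0,"ay":0,"az":34,"claw":85},{"dx":4,"dy":0,"dz":-85,"ax":0,"ay":0,"az":34,"claw":85}]' >/dev/null; python3 -c "
from h import *
st()
goto([.476,-.2247,.14],-14.1)
for n in('wrist','top','scene'):
  f=eyes.grab_frame(n);cv2.imwrite('pics/%s8.png'%n,f['image'])
"
```

```text
t 13.43 p [ 0.4703 -0.1997  0.1406] rpy [180.   -0.  -14.7] F [-0.29 -0.06 -0.12] M [ 0.019  0.003 -0.004] w 0.0850 q [-0.09  0.53  0.51  2.   -0.38  0.71  0.4 ]
dx 11.8 dy 22.7 dz 0.6 az -0.6
```

View pics/wrist8.png

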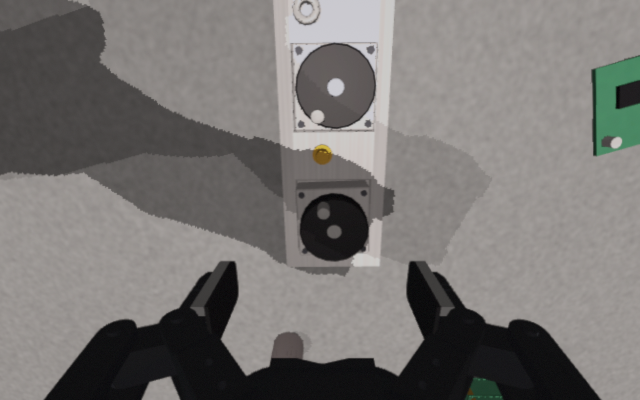

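View pics/scene8.png

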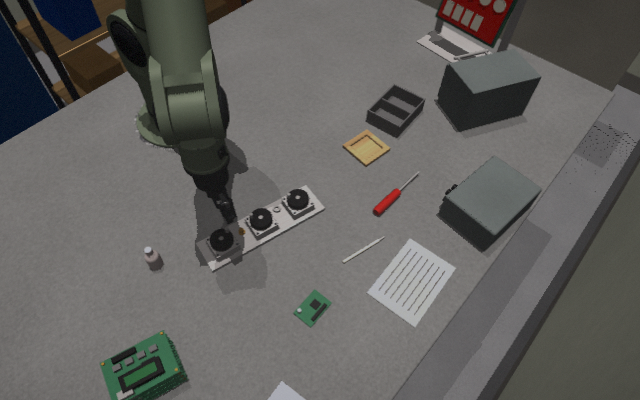

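View pics/top8.png

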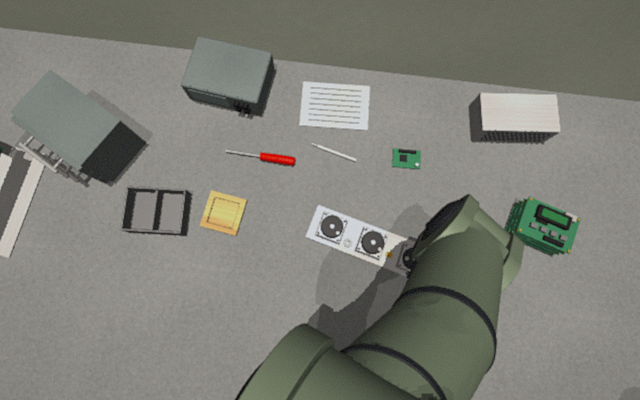

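```bash
python3 - <<'E'
from h import *
a=cv2.imread('pics/wrist8.png')[165:280,270:400];cv2.imwrite('pics/w8z.png',cv2.resize(a,None,fx=5,fy=5,interpolation=cv2.INTER_CUBIC))
f=eyes.grab_frame('wrist')
for p in((333.5,231),):print(onz(f,p,.0495))
# housing screws/top corners: rack corners for check
# tray from both views
for n in('top','scene'):
    F=eyes.grab_frame(n);im=F['image'];hs=cv2.cvtColor(im,cv2.COLOR_BGR2HSV)
    m=((hs[...,1]>80)&(hs[...,0]>10)&(hs[...,0]<35)&(hs[...,2]>90)).astype(np.uint8)*255
    r=(190,180,260,245) if n=='top' else (335,120,400,172)
    M=np.zeros_like(m);M[r[1]:r[3],r[0]:r[2]]=m[r[1]:r[3],r[0]:r[2]]
    c=max(cv2.findContours(M,0,1)[0],key=cv2.contourArea)
    ap=cv2.convexHull(c)[:,0].astype(float)
    P=np.array([onz(F,p,.01)[:2]*1000 for p in ap],np.float32);print(n,cv2.minAreaRect(P))
E
```

```text
[ 0.47460763 -0.22490547  0.0495    ]
top ((536.5103759765625, 298.2787170410156), (105.56446075439453, 104.46074676513672), 82.04896545410156)
scene ((539.278564453125, 298.09478759765625), (104.87633514404297, 105.53852844238281), 82.03022003173828)
```

View pics/w8z.png

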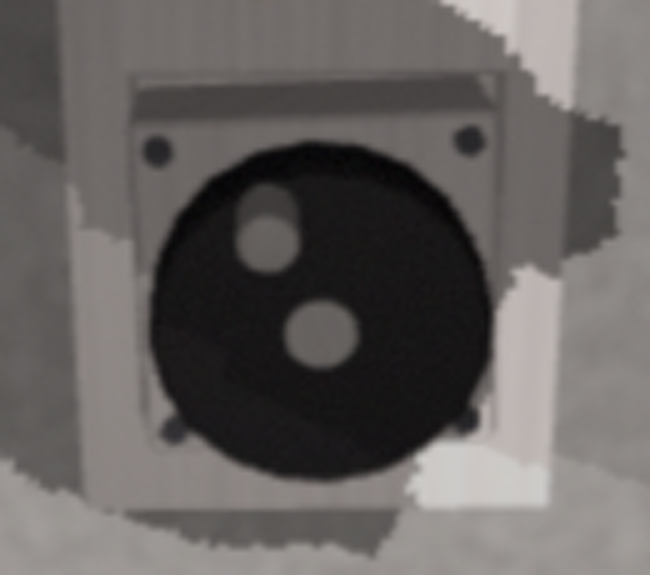

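```bash
python3 - <<'E'
from h import *
f=eyes.grab_frame('wrist');p,R=toolaxes()
for z in(0,-.013):
  for x in(-.0426,.0426):
    for y in(-.011,.011):
      print(z,x,y,proj(f,p+R@np.array([x,y,z])))
st()
goto([.4755,-.2247,.06],-14.1)
E
python3 -c "
import cv2
a=cv2.imread('pics/wrist8.png')[240:360,170:470];cv2.imwrite('pics/w8f.png',cv2.resize(a,None,fx=2.6,fy=2.6))"
```

```text
0 -0.0426 -0.011 [240.35065548 242.89311405]
0 -0.0426 0.011 [243.91787924 278.75090353]
0 0.0426 -0.011 [401.43202765 242.89727149]
0 0.0426 0.011 [397.93144137 278.74250176]
-0.013 -0.0426 -0.011 [233.54958465 254.89725922]
-0.013 -0.0426 0.011 [237.74343525 293.01860486]
-0.013 0.0426 -0.011 [408.0887908  254.89747748]
-0.013 0.0426 0.011 [403.97442361 293.00479785]
t 13.78 p [ 0.47   -0.2     0.1405] rpy [-180.    -0.   -14.2] F [ 0.53  0.85 -1.05] M [-0.046  0.077  0.008] w 0.0848 q [-0.09  0.52  0.51  2.   -0.38  0.71  0.41]
dx 11.4 dy 22.6 dz 80.5 az -0.1
```

View pics/w8f.png

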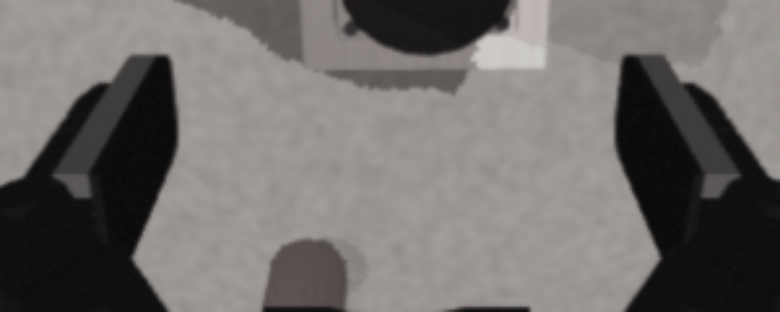

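```bash
python3 -m pendant '[{"dx":11.4,"dy":22.6,"dz":10,"ax":0,"ay":0,"az":0,"claw":85},{"dx":11.4,"dy":22.6,"dz":30,"ax":0,"ay":0,"az":0,"claw":85},{"dx":11.4,"dy":22.6,"dz":50,"ax":0,"ay":0,"az":0,"claw":85},{"dx":11.4,"dy":22.6,"dz":65,"ax":0,"ay":0,"az":0,"claw":85},{"dx":11.4,"dy":22.6,"dz":80,"ax":0,"ay":0,"az":0,"claw":85},{"dx":11.4,"dy":22.6,"dz":80,"ax":0,"ay":0,"az":0,"claw":85},{"dx":11.4,"dy":22.6,"dz":80,"ax":0,"ay":0,"az":0,"claw":85}]' 40; python3 -c "
from h import *
f=eyes.grab_frame('wrist');cv2.imwrite('pics/w9.png',f['image'])
st()
goto([.4755,-.2247,.008],-14.1)"
```

```text
clock: 14.37
position: [0.4751, -0.2248, 0.0603]
tool_rot: [-3.142, 0.001, -0.249]
force: [-1.0, -0.0, 0.8]
grip_width: 0.085
t 14.42 p [ 0.4756 -0.2249  0.0609] rpy [180.   -0.  -14.3] F [ 0.04 -0.    0.9 ] M [ 0.026 -0.082  0.013] w 0.0845 q [ 0.04  0.67  0.4   2.   -0.47  0.56  0.52]
dx -0.1 dy -0.2 dz 52.9 az -0.2
```

View pics/w9.png

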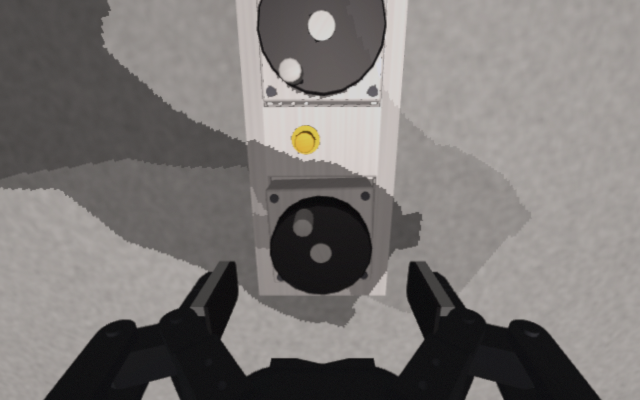

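```bash
python3 -m pendant '[{"dx":0,"dy":0,"dz":12,"ax":0,"ay":0,"az":0,"claw":85},{"dx":0,"dy":0,"dz":24,"ax":0,"ay":0,"az":0,"claw":85},{"dx":0,"dy":0,"dz":36,"ax":0,"ay":0,"az":0,"claw":85},{"dx":0,"dy":0,"dz":44,"ax":0,"ay":0,"az":0,"claw":85},{"dx":0,"dy":0,"dz":50,"ax":0,"ay":0,"az":0,"claw":85},{"dx":0,"dy":0,"dz":53,"ax":0,"ay":0,"az":0,"claw":85},{"dx":0,"dy":0,"dz":53,"ax":0,"ay":0,"az":0,"claw":85}]' 40; python3 -m pendant '[{"dx":0,"dy":0,"dz":0,"ax":0,"ay":0,"az":0,"claw":74},{"dx":0,"dy":0,"dz":0,"ax":0,"ay":0,"az":0,"claw":70},{"dx":0,"dy":0,"dz":0,"ax":0,"ay":0,"az":0,"claw":68},{"dx":0,"dy":0,"dz":0,"ax":0,"ay":0,"az":0,"claw":66},{"dx":0,"dy":0,"dz":0,"ax":0,"ay":0,"az":0,"claw":64},{"dx":0,"dy":0,"dz":0,"ax":0,"ay":0,"az":0,"claw":60},{"dx":0,"dy":0,"dz":0,"ax":0,"ay":0,"az":0,"claw":60},{"dx":0,"dy":0,"dz":0,"ax":0,"ay":0,"az":0,"claw":60}]' 40; python3 -c "
from h import *
st()
f=eyes.grab_frame('wrist');cv2.imwrite('pics/w10.png',f['image'])
f=eyes.grab_frame('scene');cv2.imwrite('pics/s10.png',cv2.resize(f['image'][150:300,140:340],None,fx=4,fy=4))"
```

```text
clock: 15.0
position: [0.4752, -0.2246, 0.0068]
tool_rot: [-3.142, 0.001, -0.249]
force: [-0.0, 0.1, -0.3]
grip_width: 0.0853
clock: 15.67
position: [0.4752, -0.2245, 0.008]
tool_rot: [-3.141, 0.0, -0.249]
force: [-6.2, 2.0, 11.6]
grip_width: 0.0651
t 15.67 p [ 0.4752 -0.2245  0.008 ] rpy [-180.     0.   -14.3] F [-6.23  2.   11.57] M [0.336 1.178 0.177] w 0.0651 q [ 0.09  0.76  0.33  2.01 -0.52  0.46  0.57]
```

View pics/w10.png

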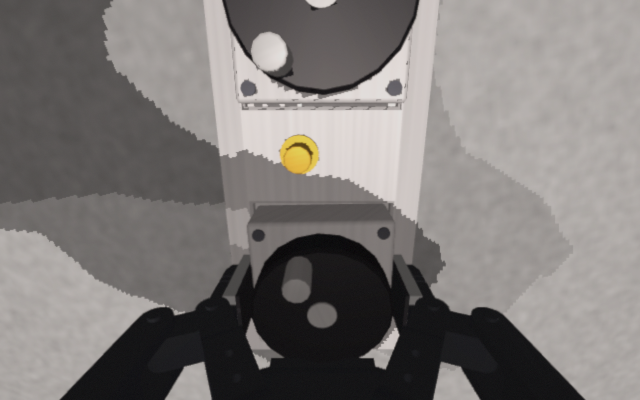

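View pics/s10.png

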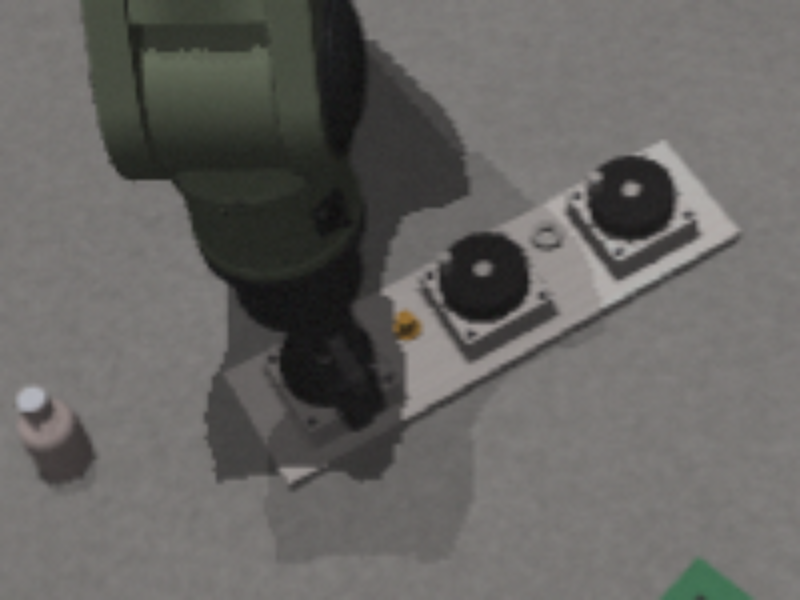

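```bash
python3 -m pendant '[{"dx":0,"dy":0,"dz":0,"ax":0,"ay":0,"az":0,"claw":60},{"dx":0,"dy":0,"dz":-3,"ax":0,"ay":0,"az":0,"claw":60},{"dx":0,"dy":0,"dz":-8,"ax":0,"ay":0,"az":0,"claw":60},{"dx":0,"dy":0,"dz":-15,"ax":0,"ay":0,"az":0,"claw":60},{"dx":0,"dy":0,"dz":-25,"ax":0,"ay":0,"az":0,"claw":60},{"dx":0,"dy":0,"dz":-40,"ax":0,"ay":0,"az":0,"claw":60},{"dx":0,"dy":0,"dz":-60,"ax":0,"ay":0,"az":0,"claw":60},{"dx":0,"dy":0,"dz":-80,"ax":0,"ay":0,"az":0,"claw":60},{"dx":0,"dy":0,"dz":-100,"ax":0,"ay":0,"az":0,"claw":60},{"dx":0,"dy":0,"dz":-100,"ax":0,"ay":0,"az":0,"claw":60}]' 60; python3 -c "
from h import *
st()
f=eyes.grab_frame('wrist');cv2.imwrite('pics/w11.png',f['image']);goto([.538,.298,.11],-8)"
```

```text
clock: 16.6
position: [0.4769, -0.2253, 0.111]
tool_rot: [3.141, -0.005, -0.249]
force: [1.8, -1.9, -8.5]
grip_width: 0.0641
t 16.60 p [ 0.4769 -0.2253  0.111 ] rpy [180.   -0.3 -14.3] F [ 1.83 -1.85 -8.49] M [-0.131 -0.233  0.049] w 0.0641 q [-0.01  0.59  0.47  1.98 -0.42  0.66  0.48]
dx -69.1 dy -521.8 dz -1.1 az -6.3
```

View pics/w11.png

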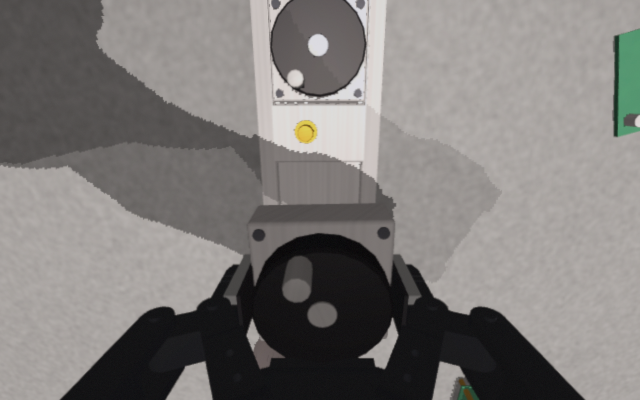

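```bash
python3 -m pendant '[{"dx":-2,"dy":-15,"dz":0,"ax":0,"ay":0,"az":0,"claw":60},{"dx":-6,"dy":-45,"dz":0,"ax":0,"ay":0,"az":0,"claw":60},{"dx":-11,"dy":-80,"dz":0,"ax":0,"ay":0,"az":-1,"claw":60},{"dx":-15,"dy":-115,"dz":0,"ax":0,"ay":0,"az":-2,"claw":60},{"dx":-20,"dy":-150,"dz":0,"ax":0,"ay":0,"az":-2,"claw":60},{"dx":-24,"dy":-185,"dz":0,"ax":0,"ay":0,"az":-3,"claw":60},{"dx":-29,"dy":-220,"dz":0,"ax":0,"ay":0,"az":-3,"claw":60},{"dx":-34,"dy":-255,"dz":0,"ax":0,"ay":0,"az":-4,"claw":60},{"dx":-38,"dy":-290,"dz":0,"ax":0,"ay":0,"az":-4,"claw":60},{"dx":-41,"dy":-310,"dz":0,"ax":0,"ay":0,"az":-4,"claw":60}]' 60; python3 -c "
from h import *
st();goto([.538,.298,.11],-8)"
```

```text
clock: 17.48
position: [0.5117, 0.0903, 0.1062]
tool_rot: [-3.141, 0.001, -0.176]
force: [0.6, 1.3, -9.4]
grip_width: 0.0644
t 17.48 p [0.5117 0.0903 0.1062] rpy [-1.80e+02  1.00e-01 -1.01e+01] F [ 0.62  1.3  -9.45] M [ 0.123 -0.032  0.021] w 0.0644 q [-0.64  0.6   0.48  2.   -0.45  0.65 -0.04]
dx -10.4 dy -209.1 dz -3.7 az -2.1
```

```bash
python3 -m pendant '[{"dx":-2,"dy":-30,"dz":-2,"ax":0,"ay":0,"az":0,"claw":60},{"dx":-4,"dy":-60,"dz":-4,"ax":0,"ay":0,"az":0,"claw":60},{"dx":-6,"dy":-85,"dz":-4,"ax":0,"ay":0,"az":-2,"claw":60},{"dx":-6,"dy":-100,"dz":-4,"ax":0,"ay":0,"az":-2,"claw":60},{"dx":-6,"dy":-100,"dz":-4,"ax":0,"ay":0,"az":-2,"claw":60},{"dx":-6,"dy":-100,"dz":-4,"ax":0,"ay":0,"az":-2,"claw":60}]' 60; python3 -c "
from h import *
f=eyes.grab_frame('wrist');cv2.imwrite('pics/w12.png',f['image']);st();goto([.538,.298,.11],-8)
for a,b in((52,52),(-52,52),(52,-52),(-52,-52),(35.5,35.5),(-35.5,35.5)):
  t=np.radians(-8);x=.538+(a*np.cos(t)-b*np.sin(t))/1e3;y=.298+(a*np.sin(t)+b*np.cos(t))/1e3
  print(a,b,proj(f,[x,y,.01]))"
```

```text
clock: 17.98
position: [0.5235, 0.1857, 0.1103]
tool_rot: [3.141, 0.001, -0.143]
force: [0.0, -1.5, -10.0]
grip_width: 0.0645
t 18.03 p [0.5236 0.1846 0.1105] rpy [ 1.799e+02  1.000e-01 -8.300e+00] F [  0.15  -0.73 -10.29] M [-0.088 -0.017 -0.008] w 0.0644 q [-0.79  0.64  0.49  1.9  -0.44  0.71 -0.18]
dx -2.1 dy -114.3 dz 0.4 az -0.3
52 52 [394.23843265 -26.51540871]
-52 52 [242.95417302 -25.75936875]
52 -52 [385.23698957 127.92403558]
-52 -52 [253.83404877 128.44264455]
35.5 35.5 [369.25610663   0.79760464]
-35.5 35.5 [268.2211827    1.28347068]
```

View pics/w12.png

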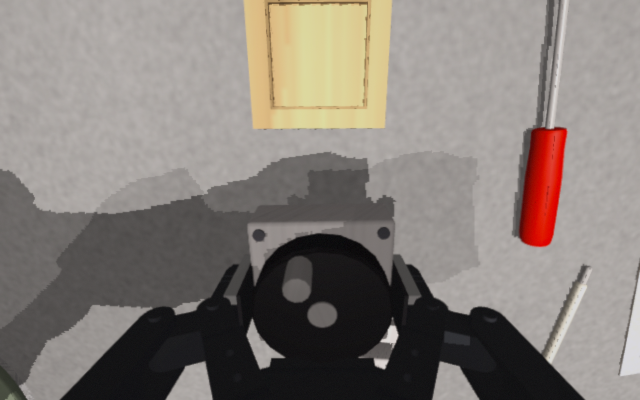

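```bash
python3 - <<'E'
from h import *
f=eyes.grab_frame('wrist');im=f['image'];p,R=toolaxes();hs=cv2.cvtColor(im,cv2.COLOR_BGR2HSV)
g=cv2.cvtColor(im,cv2.COLOR_BGR2GRAY)
m=np.zeros_like(g);m[300:332,306:340]=(g[300:332,306:340]>70)*255
c=max(cv2.findContours(m,0,1)[0],key=cv2.contourArea);e=cv2.fitEllipse(c);print(e)
for z in(.041,.0415):print("hub-tool mm",R.T@(onz(f,e[0],p[2]+z)-p)*1000)
# housing top front corners: z = floor+26 -> p-.004+.026
for q in((249,223),(394,223)):print("corner",R.T@(onz(f,q,p[2]+.022)-p)*1000)
m=((hs[...,1]>60)&(hs[...,0]>10)&(hs[...,0]<35)&(hs[...,2]>120)).astype(np.uint8)*255
c=max(cv2.findContours(m,0,1)[0],key=cv2.contourArea)[:,0].astype(float)
x0,y0=c.min(0);bot=c[(c[:,1]>120)&(c[:,0]>260)&(c[:,0]<378)]
L=np.array([c[(c[:,1]==y)][:,0].min() for y in range(10,115,5)]);Rr=np.array([c[(c[:,1]==y)][:,0].max()+1 for y in range(10,115,5)])
pl=np.array([onz(f,(a-.5,y),.01)[:2] for a,y in zip(L,range(10,115,5))]);pr=np.array([onz(f,(a-.5,y),.01)[:2] for a,y in zip(Rr,range(10,115,5))])
pb=np.array([onz(f,(a,b+.5),.01)[:2] for a,b in bot])
for t in(-9,-8.5,-8,-7.5,-7):
  t_=np.radians(t);ux=np.array([np.cos(t_),np.sin(t_)]);uy=np.array([-ux[1],ux[0]])
  l=pl@ux;r=pr@ux;b=pb@uy
  C=ux*(l.mean()+r.mean())/2+uy*(b.mean()+.052)
  print(t,"spread",l.std()*1e3,r.std()*1e3,b.std()*1e3,"w",(r.mean()-l.mean())*1e3,C)
E
```

```text
((321.9260559082031, 314.491455078125), (23.631113052368164, 28.453575134277344), 89.55686950683594)
hub-tool mm [  0.22186988   0.76159698 -40.99932722]
hub-tool mm [  0.22139974   0.3500659  -41.49980655]
corner [-31.58368564 -32.06611418 -22.01263473]
corner [ 31.61553614 -32.12343294 -22.06217897]
-9 spread 0.4040231903751092 0.3600425729086217 0.4748913476848961 w 104.10061426892358 [0.5371868  0.29826556]
-8.5 spread 0.26771753930451897 0.2379349570712098 0.27581975899688627 w 104.10741229126013 [0.537148   0.29825842]
-8 spread 0.21243443534030274 0.22034369901848794 0.18761344164641797 w 104.10628213108242 [0.53710989 0.29825452]
-7.5 spread 0.2891538507620035 0.3247276022761325 0.3207819133933251 w 104.09722387445647 [0.53707237 0.29825389]
-7 spread 0.43255709365551176 0.47674492390396683 0.5283584144487957 w 104.08023821120388 [0.53703535 0.29825653]
```

```bash
python3 -c "
from h import *
st();goto([.5374,.2988,.05],-8)"
```

```text
t 18.08 p [0.5238 0.1842 0.1108] rpy [179.9   0.   -8.3] F [-0.2  -0.68 -8.62] M [-0.019 -0.007  0.035] w 0.0643 q [-0.79  0.64  0.49  1.9  -0.44  0.71 -0.18]
dx -3.1 dy -115.4 dz 60.6 az -0.3
```

```bash
python3 -m pendant '[{"dx":-1,"dy":-25,"dz":0,"ax":0,"ay":0,"az":0,"claw":60},{"dx":-2,"dy":-55,"dz":5,"ax":0,"ay":0,"az":0,"claw":60},{"dx":-3,"dy":-85,"dz":20,"ax":0,"ay":0,"az":-0.3,"claw":60},{"dx":-3.1,"dy":-105,"dz":40,"ax":0,"ay":0,"az":-0.3,"claw":60},{"dx":-3.1,"dy":-115.4,"dz":60,"ax":0,"ay":0,"az":-0.3,"claw":60},{"dx":-3.1,"dy":-115.4,"dz":72,"ax":0,"ay":0,"az":-0.3,"claw":60},{"dx":-3.1,"dy":-115.4,"dz":78,"ax":0,"ay":0,"az":-0.3,"claw":60},{"dx":-3.1,"dy":-115.4,"dz":78,"ax":0,"ay":0,"az":-0.3,"claw":60},{"dx":-3.1,"dy":-115.4,"dz":78,"ax":0,"ay":0,"az":-0.3,"claw":60}]' 60; python3 -c "
from h import *
f=eyes.grab_frame('wrist');cv2.imwrite('pics/w13.png',f['image']);st();goto([.5374,.2988,.008],-8)
f=eyes.grab_frame('scene');cv2.imwrite('pics/s13.png',cv2.resize(f['image'][60:200,300:460],None,fx=4,fy=4))"
```

```text
clock: 18.83
position: [0.5382, 0.2985, 0.0339]
tool_rot: [3.141, -0.0, -0.141]
force: [0.4, -0.6, -8.7]
grip_width: 0.0643
t 18.88 p [0.5384 0.299  0.0343] rpy [-180.    -0.    -8.1] F [ 0.27 -0.22 -9.  ] M [0.018 0.02  0.052] w 0.0639 q [-0.89  0.82  0.43  1.77 -0.52  0.67 -0.3 ]
dx -1.0 dy 0.3 dz 26.3 az -0.1
```

View pics/w13.png

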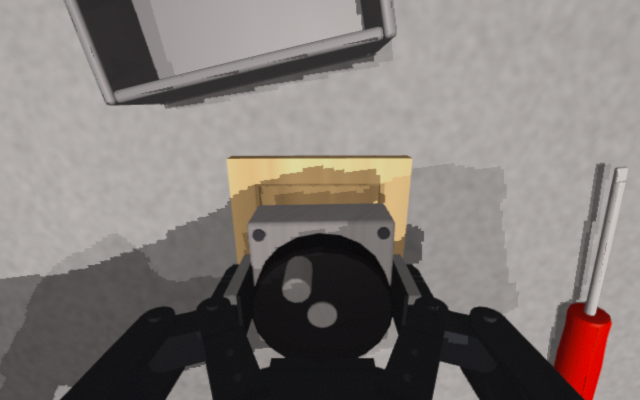

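View pics/s13.png

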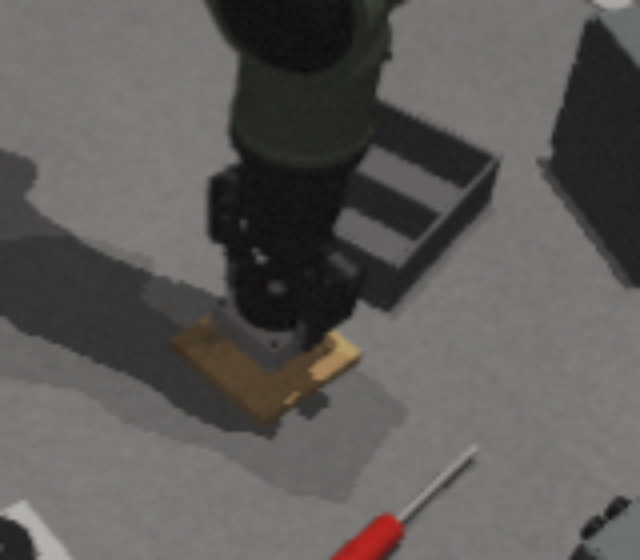

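```bash
python3 - <<'E'
from h import *
f=eyes.grab_frame('wrist');p,R=toolaxes()
for q,z in(((229,157.5),.01),((410.5,157.5),.01),((261,185),.01),((383,185),.01)):print(R.T@(onz(f,q,z)-p)*1000)
e=(322,314.5);print(R.T@(onz(f,e,p[2]+.041)-p)*1000)
goto([.5374,.2988,.012],-8)
a=f['image'][140:300,215:425];cv2.imwrite('pics/w13z.png',cv2.resize(a,None,fx=3.7,fy=3.7,interpolation=cv2.INTER_CUBIC))
E
```

```text
[-51.69698054 -51.59862208  24.53807772]
[ 50.42177217 -51.52043428  24.65890595]
[-34.70855529 -35.54178801  24.54370323]
[ 35.9339586 -35.4788714  24.6272804]
[  0.53836101   1.63243858 -41.00088091]
dx -0.9 dy 1.0 dz 22.6 az -0.0
```

View pics/w13z.png

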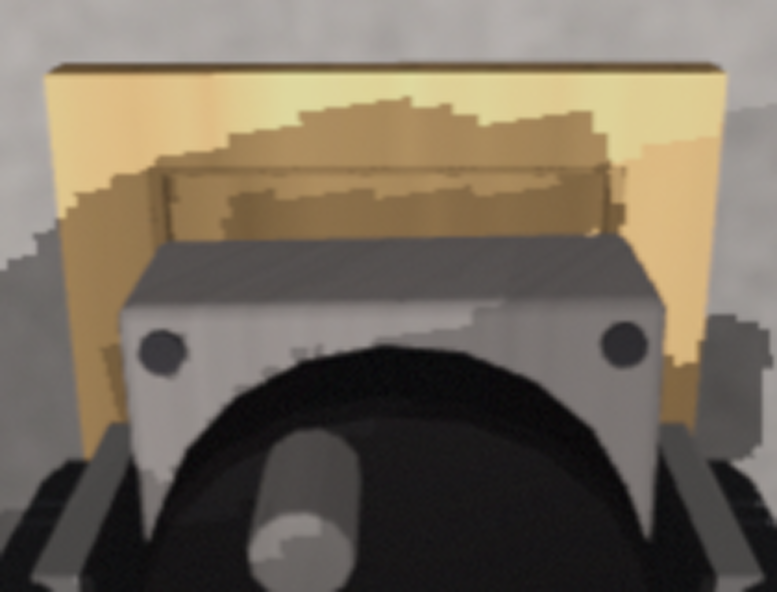

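```bash
python3 -m pendant '[{"dx":-0.5,"dy":0,"dz":4,"ax":0,"ay":0,"az":0,"claw":60},{"dx":-0.5,"dy":0,"dz":8,"ax":0,"ay":0,"az":0,"claw":60},{"dx":-0.5,"dy":0,"dz":12,"ax":0,"ay":0,"az":0,"claw":60},{"dx":-0.5,"dy":0,"dz":15,"ax":0,"ay":0,"az":0,"claw":60},{"dx":-0.5,"dy":0,"dz":18,"ax":0,"ay":0,"az":0,"claw":60},{"dx":-0.5,"dy":0,"dz":18,"ax":0,"ay":0,"az":0,"claw":60}]' 60; python3 -m pendant '[{"dx":0,"dy":0,"dz":1,"ax":0,"ay":0,"az":0,"claw":60},{"dx":0,"dy":0,"dz":2,"ax":0,"ay":0,"az":0,"claw":60},{"dx":0,"dy":0,"dz":3,"ax":0,"ay":0,"az":0,"claw":60},{"dx":0,"dy":0,"dz":4,"ax":0,"ay":0,"az":0,"claw":60},{"dx":0,"dy":0,"dz":4,"ax":0,"ay":0,"az":0,"claw":60}]' 60;python3 -m pendant '[{"dx":0,"dy":0,"dz":1,"ax":0,"ay":0,"az":0,"claw":60},{"dx":0,"dy":0,"dz":2,"ax":0,"ay":0,"az":0,"claw":60},{"dx":0,"dy":0,"dz":2,"ax":0,"ay":0,"az":0,"claw":60}]' 60
```

```text
clock: 19.48
position: [0.5368, 0.2999, 0.0147]
tool_rot: [3.141, 0.001, -0.139]
force: [0.1, -0.1, -8.8]
grip_width: 0.0644
clock: 19.9
position: [0.5371, 0.3001, 0.0113]
tool_rot: [3.141, 0.0, -0.139]
force: [1.0, 0.5, -9.3]
grip_width: 0.0643
clock: 20.15
position: [0.5371, 0.3001, 0.0092]
tool_rot: [3.141, 0.0, -0.139]
force: [-0.2, -0.5, -9.5]
grip_width: 0.0646
```

```bash
python3 -m pendant '[{"dx":0,"dy":0.8,"dz":0,"ax":0,"ay":0,"az":0,"claw":60},{"dx":0,"dy":0.8,"dz":0.5,"ax":0,"ay":0,"az":0,"claw":60},{"dx":0,"dy":0.8,"dz":1,"ax":0,"ay":0,"az":0,"claw":60},{"dx":0,"dy":0.8,"dz":1,"ax":0,"ay":0,"az":0,"claw":60}]' 60;python3 -m pendant '[{"dx":0,"dy":0,"dz":0.5,"ax":0,"ay":0,"az":0,"claw":60},{"dx":0,"dy":0,"dz":0.5,"ax":0,"ay":0,"az":0,"claw":60}]' 60;python3 -c "
from h import *
f=eyes.grab_frame('wrist');st();a=f['image'][140:300,215:425];cv2.imwrite('pics/w14z.png',cv2.resize(a,None,fx=3.7,fy=3.7,interpolation=cv2.INTER_CUBIC))"
```

```text
clock: 20.48
position: [0.5371, 0.2993, 0.0084]
tool_rot: [3.142, -0.0, -0.139]
force: [0.5, 0.3, -9.9]
grip_width: 0.0645
clock: 20.65
position: [0.5371, 0.2993, 0.0083]
tool_rot: [-3.141, 0.0, -0.139]
force: [-2.7, -1.1, 0.8]
grip_width: 0.0643
t 20.70 p [0.5371 0.2993 0.0083] rpy [-180.   -0.   -8.] F [-3.58 -1.58  2.23] M [-0.381  0.771 -0.   ] w 0.0646 q [-0.87  0.86  0.4   1.77 -0.54  0.62 -0.29]
```

View pics/w14z.png

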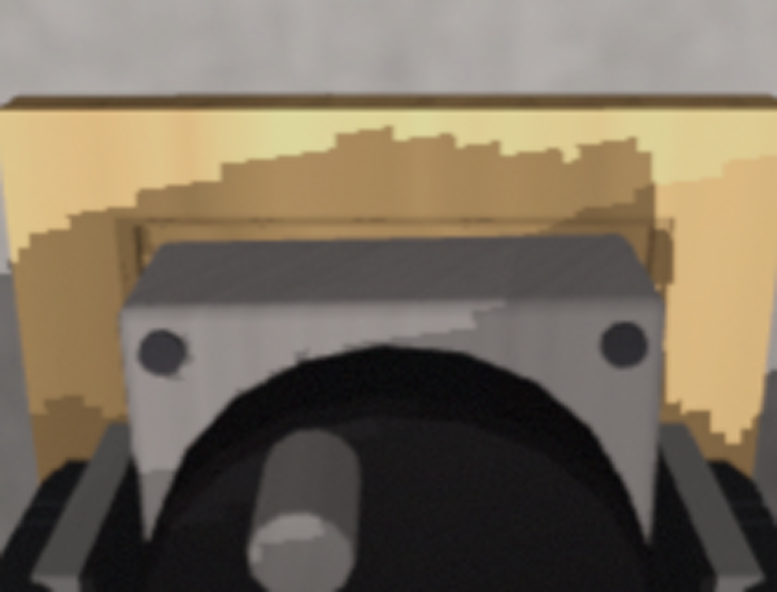

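```bash
python3 -m pendant '[{"dx":0,"dy":0,"dz":0,"ax":0,"ay":0,"az":0,"claw":66},{"dx":0,"dy":0,"dz":0,"ax":0,"ay":0,"az":0,"claw":68},{"dx":0,"dy":0,"dz":0,"ax":0,"ay":0,"az":0,"claw":72},{"dx":0,"dy":0,"dz":0,"ax":0,"ay":0,"az":0,"claw":80},{"dx":0,"dy":0,"dz":0,"ax":0,"ay":0,"az":0,"claw":85},{"dx":0,"dy":0,"dz":0,"ax":0,"ay":0,"az":0,"claw":85}]' 20;python3 -m pendant '[{"dx":0,"dy":0,"dz":-8,"ax":0,"ay":0,"az":0,"claw":85},{"dx":0,"dy":0,"dz":-20,"ax":0,"ay":0,"az":0,"claw":85},{"dx":0,"dy":0,"dz":-40,"ax":0,"ay":0,"az":0,"claw":85},{"dx":0,"dy":0,"dz":-70,"ax":0,"ay":0,"az":0,"claw":85},{"dx":0,"dy":0,"dz":-100,"ax":0,"ay":0,"az":0,"claw":85},{"dx":0,"dy":30,"dz":-130,"ax":0,"ay":0,"az":0,"claw":85},{"dx":0,"dy":60,"dz":-130,"ax":0,"ay":0,"az":0,"claw":85},{"dx":0,"dy":60,"dz":-130,"ax":0,"ay":0,"az":0,"claw":85}]' 20;python3 -c "
from h import *
st()
for n in('wrist','top','scene'):
  f=eyes.grab_frame(n);cv2.imwrite('pics/%s15.png'%n,f['image'])"
```

```text
clock: 21.2
position: [0.5372, 0.2994, 0.008]
tool_rot: [-3.141, -0.0, -0.139]
force: [0.6, 0.1, -1.1]
grip_width: 0.0851
clock: 21.87
position: [0.5294, 0.2345, 0.1411]
tool_rot: [-3.141, -0.003, -0.144]
force: [0.2, -0.7, -0.8]
grip_width: 0.0849
t 21.87 p [0.5294 0.2345 0.1411] rpy [-180.    -0.2   -8.3] F [ 0.25 -0.73 -0.83] M [-0.05  -0.023  0.002] w 0.0849 q [-0.88  0.63  0.53  1.83 -0.42  0.8  -0.28]
```

View pics/wrist15.png

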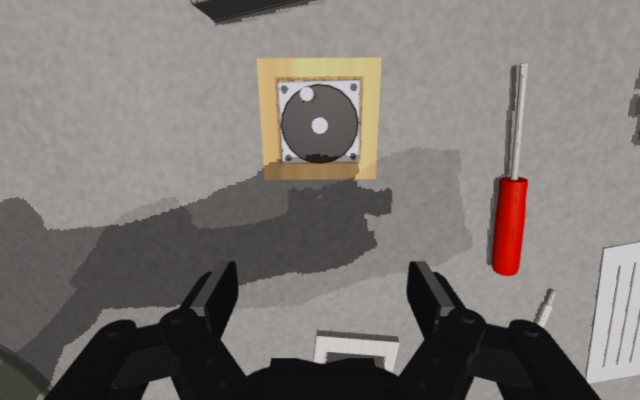

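View pics/scene15.png

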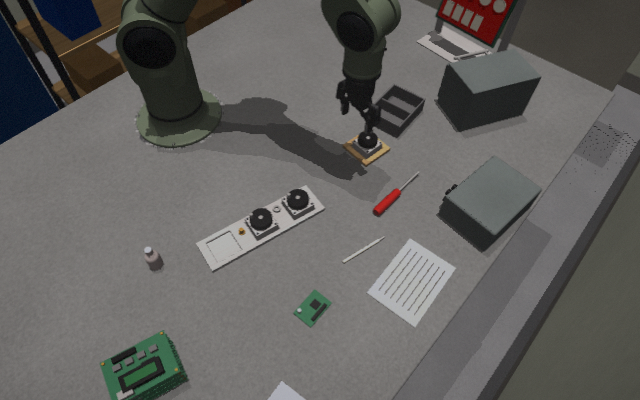

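View pics/top15.png

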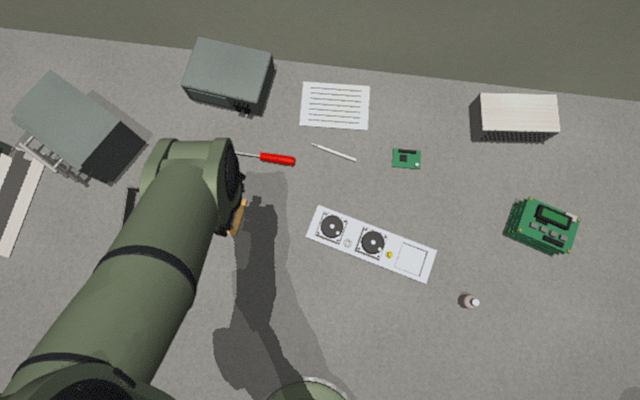

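```bash
python3 -c "
from h import *
f=eyes.grab_frame('wrist');p,R=toolaxes()
print('hub',onz(f,(319.5,125.5),.0495))
c=[onz(f,q,.01) for q in((257.5,58),(382,58),(264,180),(376,180))];print('tray',np.mean(c,0))
c=[onz(f,q,.03) for q in((278,82),(361,81),(281,163),(360,162))];print('housing',np.mean(c,0))
st()"
```

```text
hub [0.53649902 0.30407969 0.0495    ]
tray [0.53649497 0.30351756 0.01      ]
housing [0.53677654 0.30405161 0.03      ]
t 22.07 p [0.5287 0.2407 0.1383] rpy [-180.    -0.    -7.9] F [-0.47  0.68 -0.29] M [ 0.012  0.002 -0.016] w 0.0852 q [-0.89  0.63  0.53  1.82 -0.43  0.8  -0.28]
```

```bash
python3 -m pendant '[{"dx":0,"dy":0,"dz":0,"ax":0,"ay":0,"az":0,"claw":85},{"dx":0,"dy":0,"dz":0,"ax":0,"ay":0,"az":0,"claw":85},{"dx":0,"dy":0,"dz":0,"ax":0,"ay":0,"az":0,"claw":85}]'; python3 -c "
from workcell import job_done
print(job_done())"
```

```text
clock: 22.32
position: [0.5286, 0.2403, 0.1376]
tool_rot: [3.141, 0.0, -0.138]
force: [0.7, -0.3, 0.0]
grip_width: 0.085
the job is handed in; nothing more can be done
None
```

The dragging dial is out of the rack and seated in the return tray's nest. I handed the job in at about 22 s; it reports no verdict.

- **Turning the wheels:** I turned all three cranks about 95–100° with the fingers held loosely around each pin, and left them there.
- **Finding the drag:** The two dials nearer the tray needed about 0–1.7 N at the crank, within sensor noise. The dial at the −y end needed about 3.7–5.6 N, a little over the expected 4 N and close to the 6 N that tips a dial. I saw no tipping.
- **Lifting and placing:** I gripped the −y dial by its housing across the rack, lifted it and lowered it slowly into the nest. It touched the nest floor at the expected height with only a light contact force, and I then released it.
- **Last checks:** The wrist picture shows the dial upright with an even gap all round. Its hub was about 0.6 mm from the tray centre in that picture. The two good dials and all the small objects look unmoved in the scene and top pictures, though I judged that by eye. The arm stood clear of everything at hand-in.
- **One disagreement:** The same wrist picture put both the tray and the dial about 5 mm farther in +y than my earlier measurement. I take this as the arm still settling when the picture was taken. The hub-to-tray offset should not be affected, as both were measured in one picture.

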